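Check and close the dry boxes

TASK

Take the pocket humidity tester out of its dock, hold its black tip down inside the wide dry box for about a second, and put the tester back upright in its dock. Also press the open cover of the wide box and that of the open small box down until they snap and stay shut flat. Leave the other small box shut, and do not knock the bottle, the jar or the beaker.

Things in the scene. Friction and masses are not known exactly. Their poses are not given: they have to be found in the camera images.
- wide_box: wide dry box: grey open box, 90 (x) by 100 (y) by 60 mm high, walls and floor 5 mm, fixed. Origin: centre of underside, z up. Cover hinge along y at rim height on the +x side; snap catch mid front (-x) wall, 8 mm below the rim. Cover: white plate 5.5 mm thick, overhanging the front by 10 mm with a 13 mm lip below; a 30 mm wide thumb tab mid front ends 111 mm from the hinge
- wide_cover (a joint): cover of the wide box, angle, rad: 0 shut flat on the rim, 1.57 upright, at most 1.9. Stiff hinge: stays where it is left. The snap resists over the tab's last 8 mm and takes about 5 N on the tab; once past it the detent holds the cover at 0, else it stays ajar. Starts open, near upright or leaning back
- wide_tab (a point): middle of the upper face of this cover's thumb tab, 102 mm from the hinge line; moves with the cover
- small_a_box: small dry box that starts open: grey open box, 60 (x) by 64 (y) by 48 mm high, walls and floor 5 mm, fixed. Origin: centre of underside, z up. Cover hinge along y at rim height on the +x side; snap catch mid front (-x) wall, 8 mm below the rim. Cover: white plate 5.5 mm thick, overhanging the front by 10 mm with a 13 mm lip below; a 30 mm wide thumb tab mid front ends 81 mm from the hinge
- small_a_cover (a joint): cover of the open small box, angle, rad: 0 shut flat on the rim, 1.57 upright, at most 1.9. Stiff hinge: stays where it is left. The snap resists over the tab's last 8 mm and takes about 5 N on the tab; once past it the detent holds the cover at 0, else it stays ajar. Starts partly open, tilted over the box
- small_a_tab (a point): middle of the upper face of this cover's thumb tab, 72 mm from the hinge line; moves with the cover
- small_b_box: small dry box that starts shut: grey open box, 60 (x) by 64 (y) by 48 mm high, walls and floor 5 mm, fixed. Origin: centre of underside, z up. Cover hinge along y at rim height on the +x side; snap catch mid front (-x) wall, 8 mm below the rim. Cover: white plate 5.5 mm thick, overhanging the front by 10 mm with a 13 mm lip below; a 30 mm wide thumb tab mid front ends 81 mm from the hinge
- small_b_cover (a joint): cover of the shut small box, angle, rad: 0 shut flat on the rim, 1.57 upright, at most 1.9. Stiff hinge: stays where it is left. The snap resists over the tab's last 8 mm and takes about 5 N on the tab; once past it the detent holds the cover at 0, else it stays ajar. Starts shut at 0 and must stay so
- tester: pocket humidity tester, a stick 150 mm tall, standing upright in the dock. Origin: centre of the flat end of its tip (its lowest point), z up along the stick. Up to 40 mm it is a black tip 14 mm (x) by 24 mm (y); from 40 to 150 mm a white body 18 mm (x) by 34 mm (y) with a small dark display on its -x face. About 90 g
- dock: aluminium open-topped pocket for the tester, outside 38 mm (x) by 54 mm (y), 60 mm high, walls and floor 6 mm, so the pocket is 26 by 42 mm inside and 54 mm deep; fixed to the bench. Origin: centre of its underside, z up; x and y as the tester's
- dock_in (a point): centre of the dock pocket's floor, 6 mm above the bench: where the tester's tip stands
- bottle: bystander: white plastic bottle, diameter 56 mm, 105 mm tall; origin at the centre of its underside
- jar: bystander: glass jar with white cap, diameter 60 mm, 60 mm tall; origin at the centre of its underside
- beaker: bystander: open glass beaker, rim diameter 64 mm, 75 mm tall; origin at the centre of its underside

How it is judged:
By the outcome, as a careful person would: the job done as asked, in the order asked, and still so for the second after the job is handed in, with the robot touching nothing.
It also fails if it takes over 67 s, if anything falls off the work surface, if the arm or the gripper's body presses on something with over 40 N, if the wrist force passes 120 N, or if a joint passes its speed limit or range.

ROBOT

A 6-joint arm with a two-finger parallel gripper is mounted at the origin on the work surface. World frame = base frame: x ahead of the robot, y to its left, z up, the work surface at z = 0. Lengths are in m, angles in rad, forces in N, time in s.
With the tool pointing down it reaches from about 0.3 to 0.85 m from the base axis. Payload 5.4 kg.
Tool frame: the origin (TCP) lies midway between the tips of the shut fingers; the grasp point (between the pads) lies 19 mm behind it; z points along the fingers, y is the direction in which the jaws open and shut (so a half turn about z gives the same grasp; the last joint's range is limited). The gripper opens to 85 mm and grips with 20 to 120 N. Pads are 22 mm wide; open, the fingers measure 114 mm over their backs; the gripper's body (76 mm by 85 mm) begins 54 mm behind the grasp point. The pads swing forward as they close: fully open they stand 13 mm farther back than shut.
Start: joints at [1.113, 0.158, 1.597, -0, 1.386, -0.21], TCP at [0.141, 0.557, 0.199] pointing down, gripper open.
Joint ranges: [-2.91, 2.91], [-0.94, 2.29], [0.18, 2.7], [-1.29, 4.43], [0.17, 2.64], [-3, 3]. Speed limits (rad/s): [2.57, 2.57, 3.14, 3.14, 3.14, 3.14].

INTERFACE

Orientations are given as a 3x3 rotation matrix whose columns are the frame's x, y, z axes.
In Python, from station import readout, snapshot, hand_in gives the robot as it stands.
- The arm moves only by the shell command python3 -m inch 'ROWS' [FORCE]. ROWS is JSON, a list of rows, each an object with "slide": the shift along the world's x, y, z in mm, a list of three; "dr": the turn, a rotation vector about the world's x, y, z in degrees, a list of three; "hand": the closure in counts, from 0 (fully open) to 255 (shut). A call has exactly 10 rows; each row is the pose to reach, as a shift and turn from the pose commanded when the call began; what a row does not reach only later rows make up. A row lasts 1/8 s, in which the tool goes at most 62.5 mm and 10.7 degrees, less where a joint would pass 70% of its speed; a pose out of reach is approached as far as the arm can. A call with a gripper value outside its range is refused whole. The fingers move at their own pace and stop on an object; FORCE is the grip in N (left out, the last holds). Time passes only in rows, so rows that repeat a pose let the fingers close, or fill a call up. It gives the time, the measured TCP pose, the force and the opening at its end, in the units of the state.
- readout.sense(): the state, without advancing time (a new reading comes with each control period).
- snapshot(name): name is "side" or "top"; returns a dict with "pixels" (480x640x3 uint8, red, green, blue), "K" (3x3 intrinsics, pixels), "distortion" ([k1, k2, p1, p2, k3] as OpenCV has them; the pictures are not rectified), "view" (4x4, takes a point from world to camera coordinates). Camera axes: x right, y up, looking along -z (the intrinsics and any distortion apply to the point x, -y, -z); pixel columns grow to the right and rows downward; lengths in m; the calibration is good to about 2 mm. A picture is of the moment at which its call begins. There is no depth.
- hand_in(): hands the job in, once; it reports no verdict.
The state is a dict: "t": time; "joint_positions": joint angles; "qd": joint speeds; "tau": joint torques, N m; "tcp_pos": TCP position; "tool_rot": TCP orientation; "force": force on the tool from outside, world axes, zero at the start; "ft_torque": the same for the moment, N m; "opening": finger opening in m.
Only numpy, scipy, OpenCV 4.12 (cv2) and the standard library are available. Lean on these libraries where they do the work, as an engineer would, in place of code of your own. Each camera call takes 0.05 s, during which the arm holds its last target.

## Working session

There is one attempt and no reset: what is moved stays moved. The work goes in short steps, Python scripts to look and compute and a shell command to move; the robot and the scene stay as the last step left them, time stands still between calls to the robot, and variables do not carry over. Pictures are saved under pics/ and viewed, and the job is handed in when it is done.

```bash
ls; mkdir -p pics; python3 - <<'E'
from station import readout, snapshot
import cv2, pickle
s=readout.sense(); print({k:s[k] for k in('t','tcp_pos','tool_rot','force','opening')})
d={}
for n in('side','top'):
    p=snapshot(n); d[n]=p; cv2.imwrite(f'pics/{n}0.png',p['pixels'][:,:,::-1]); print(n,p['K'],p['distortion'],p['view'])
pickle.dump(d,open('s0.pkl','wb'))
E
```

```text
pics
{'t': 0.0, 'tcp_pos': array([0.14077455, 0.55681516, 0.19759912]), 'tool_rot': array([[-9.69449983e-01,  2.45287649e-01, -8.36086254e-04],
       [ 2.45288769e-01,  9.69448521e-01, -1.72761569e-03],
       [ 3.86779792e-04, -1.87991957e-03, -9.99998158e-01]]), 'force': array([0.40346073, 0.03752243, 0.10114256]), 'opening': 0.08551409520049998}
side [[474.72908957   0.         315.31236566]
 [  0.         474.72908957 239.69199014]
 [  0.           0.           1.        ]] [-0.1250685  0.         0.         0.         0.       ] [[ 0.79910997 -0.60098461  0.01551626 -0.45178536]
 [ 0.33814011  0.47065454  0.81495127 -0.25178946]
 [-0.49707597 -0.64598902  0.57932173 -0.84395333]
 [ 0.          0.          0.          1.        ]]
top [[489.70372224   0.         315.53569804]
 [  0.         489.70372224 243.74125748]
 [  0.           0.           1.        ]] [-0.10458335  0.          0.          0.          0.        ] [[-0.02560116 -0.9996207   0.01015034 -0.00464443]
 [ 0.98208891 -0.02325355  0.18697765 -0.57228659]
 [-0.1866707   0.01475539  0.98231173 -1.18834236]
 [ 0.          0.          0.          1.        ]]
```

View pics/side0.png

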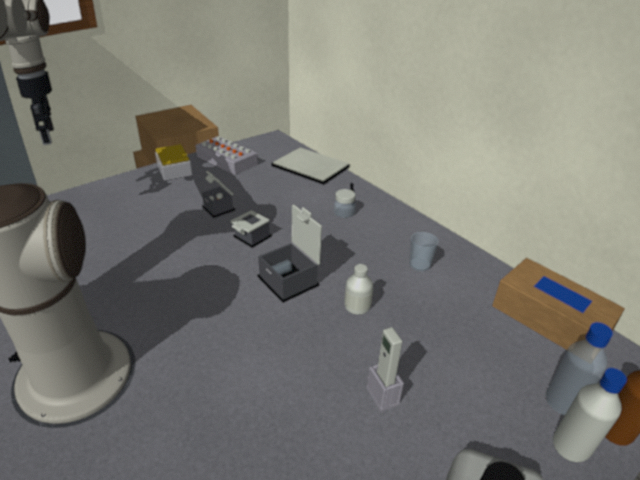

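View pics/top0.png

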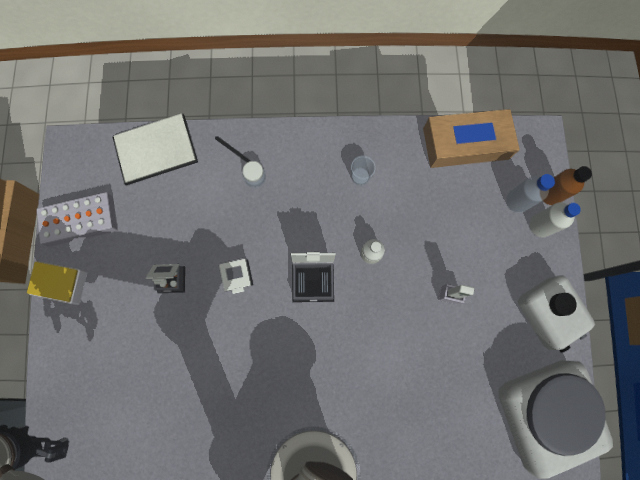

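```bash
cat > h.py <<'E'
import numpy as np, cv2, pickle
from scipy.optimize import least_squares
d=pickle.load(open('s0.pkl','rb'))
F=np.diag([1,-1,-1.])
def proj(c,P,dd=None):
    p=(dd or d)[c]; V=np.array(p['view']); R=F@V[:3,:3]; t=F@V[:3,3]
    return cv2.projectPoints(np.array(P,float).reshape(-1,1,3),cv2.Rodrigues(R)[0],t,np.array(p['K']),np.array(p['distortion']))[0].reshape(-1,2)
def ray(c,uv,dd=None):
    p=(dd or d)[c]; V=np.array(p['view']); R=F@V[:3,:3]; t=F@V[:3,3]
    n=cv2.undistortPoints(np.array([[uv]],float),np.array(p['K']),np.array(p['distortion'])).ravel()
    return -R.T@t, R.T@np.array([n[0],n[1],1])
def atz(c,uv,z,dd=None):
    o,r=ray(c,uv,dd); return o+r*(z-o[2])/r[2]
def tri(us,ut,dd=None):
    o1,r1=ray('side',us,dd);o2,r2=ray('top',ut,dd)
    A=np.c_[r1,-r2]; s=np.linalg.lstsq(A,o2-o1,rcond=None)[0]
    a=o1+s[0]*r1;b=o2+s[1]*r2
    return (a+b)/2,np.linalg.norm(a-b)
def crop(im,x,y,w,h,k,name):
    c=im[y:y+h,x:x+w,::-1]; c=cv2.resize(c,None,fx=k,fy=k,interpolation=cv2.INTER_CUBIC)
    for i in range(0,w,10):
        cv2.line(c,(i*k,0),(i*k,4 if i%20 else 9),(0,0,255),1)
        if i%20==0: cv2.putText(c,str(x+i),(i*k,20),0,.4,(0,0,255),1)
    for i in range(0,h,10):
        cv2.line(c,(0,i*k),(4 if i%20 else 9,i*k),(0,0,255),1)
        if i%20==0: cv2.putText(c,str(y+i),(10,i*k+4),0,.4,(0,0,255),1)
    cv2.imwrite('pics/'+name,c)
E
python3 - <<'E'
from h import *
t=d['top']['pixels'];s=d['side']['pixels']
crop(t,140,230,210,80,3,'c_t1.png')
crop(t,280,240,70,70,8,'c_t2.png');crop(t,420,260,70,60,8,'c_t3.png')
crop(t,140,240,120,70,6,'c_t4.png')
crop(s,190,160,140,140,4,'c_s1.png');crop(s,330,260,100,160,4,'c_s2.png')
E
```

```text
(no output)
```

View pics/c_t2.png

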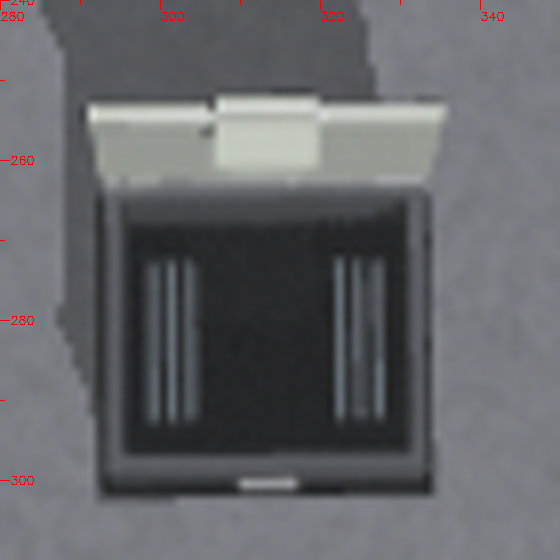

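View pics/c_t3.png

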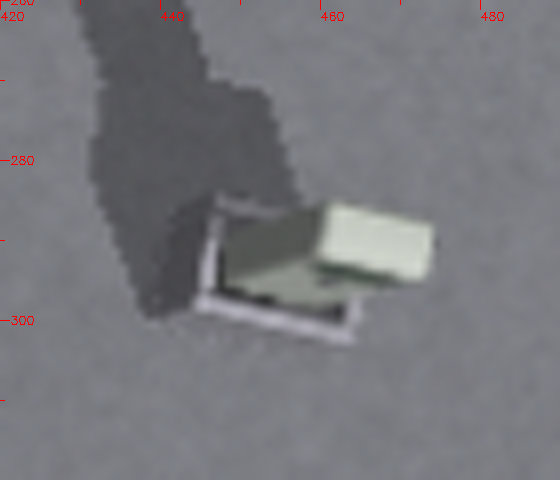

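View pics/c_t4.png

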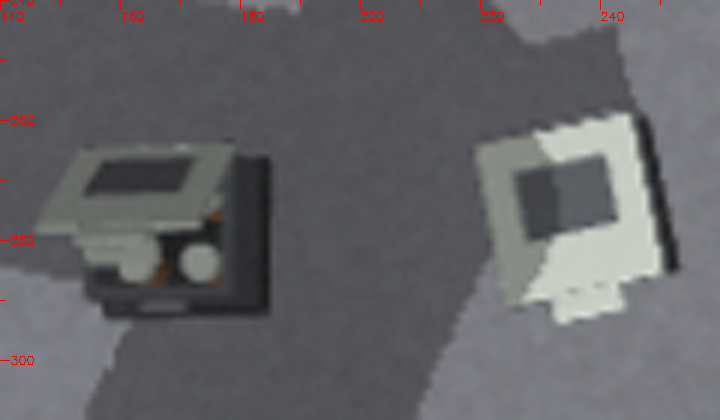

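View pics/c_s1.png

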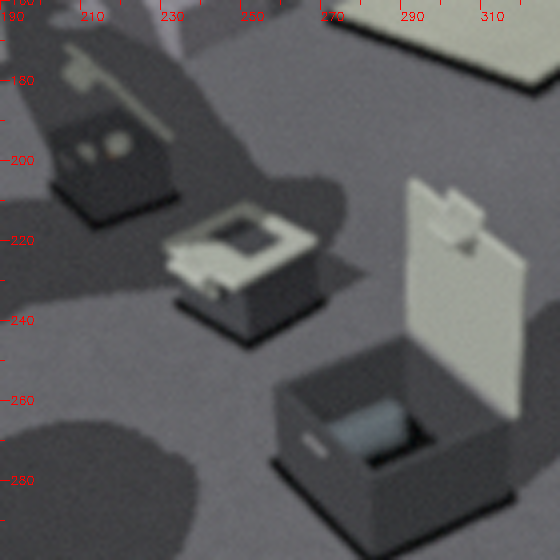

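View pics/c_s2.png

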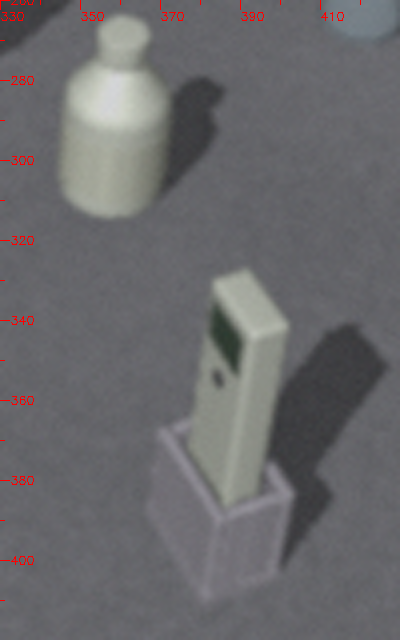

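```bash
cat > fit.py <<'E'
from h import *
def pose(p): 
    c,s=np.cos(p[2]),np.sin(p[2]); return np.array([[c,-s,0],[s,c,0],[0,0,1]]),np.array([p[0],p[1],0])
def fit(name,L,x0,f=None):
    # L: list (cam, local func of p, uv)
    def res(p):
        R,t=pose(p); r=[]
        for c,l,uv in L:
            l=l(p) if callable(l) else l
            r.append(proj(c,[R@np.array(l)+t])[0]-uv)
        return np.array(r).ravel()
    s=least_squares(res,x0,loss='soft_l1'); 
    print(name,np.round(s.x,4),'yawdeg',round(np.degrees(s.x[2]),1));print(np.round(s.fun.reshape(-1,2),1).tolist()); return s.x
def b(X,Y,H): return lambda a,bb,z:[a*X/2,bb*Y/2,z*H]
w=b(.09,.1,.06)
def cov(hx,H,r,y):
    return lambda p:[hx-r*np.cos(p[3]),y,H+r*np.sin(p[3])]
W=fit('wide',[('side',w(-1,1,0),(258,275.5)),('side',w(-1,-1,0),(283.8,300)),('side',w(1,-1,0),(319.3,283.8)),
('side',w(-1,1,1),(258.8,256.3)),('side',w(-1,-1,1),(283,278.8)),
('top',w(-1,1,1),(292.9,299.5)),('top',w(-1,-1,1),(333.8,299.5)),('top',w(-1,1,0),(292.8,301.7)),('top',w(-1,-1,0),(333.8,301.5)),
('side',cov(.045,.06,.100,.05),(292.8,204.5)),('side',cov(.045,.06,.100,-.05),(321,225)),
('top',cov(.045,.06,.1,.05),(291.2,253.5)),('top',cov(.045,.06,.1,-.05),(335,253.5))],[.45,0,0,1.6])
s_=b(.06,.064,.048)
A=fit('a',[('side',s_(-1,1,0),(203,206.8)),('side',s_(-1,-1,0),(214.3,217)),('side',s_(1,-1,0),(235,209.3)),
('top',s_(-1,-1,0),(184.7,293)),('top',s_(-1,1,0),(157.3,293)),
('top',cov(.03,.048,.07,.032),(146.2,279.2)),('top',cov(.03,.048,.07,-.032),(175,278)),('side',cov(.03,.048,.07,.032),(206.8,171.2)),('side',cov(.03,.048,.0,-.032),(232.8,194))],[.45,.35,0,.8])
B=fit('b',[('side',s_(-1,1,0),(233.8,235.8)),('side',s_(-1,-1,0),(252.5,246.3)),('side',s_(1,-1,0),(271.8,235)),
('top',[.03,.032,.0535],(219,264.5)),('top',[.03,-.032,.0535],(245.5,258.8)),('top',[-.04,-.032,.0535],(250.5,285.8)),('top',[-.04,.032,.0535],(223.5,291))],[.45,.2,.1])
k=b(.038,.054,.06)
D=fit('dock',[('side',k(-1,1,1),(370,368)),('side',k(-1,-1,1),(385,389.3)),('side',k(1,-1,1),(403.3,383.3)),('side',k(-1,1,0),(367.5,387.5)),('side',k(-1,-1,0),(382,410)),('side',k(1,-1,0),(400,402.5)),('top',k(1,1,1),(447,284.5)),('top',k(-1,1,1),(444.5,298.2)),('top',k(-1,-1,1),(464,302.5))],[.45,-.35,0])
e=b(.018,.034,.156)
T=fit('tester',[('side',e(-1,1,1),(383.3,330.5)),('side',e(-1,-1,1),(394.5,345)),('side',e(1,-1,1),(402,341.3)),('side',e(1,1,1),(392,327)),('top',e(1,1,1),(461.3,285.4)),('top',e(1,-1,1),(474.4,288.1)),('top',e(-1,-1,1),(473.1,295)),('top',e(-1,1,1),(459.8,293.1))],[.45,-.35,0])
for n,(u,z) in {'bottle':((373,244),.105),'jar':((253,171),.06),'beaker':((363,168),.075)}.items(): print(n,atz('top',u,z))
pickle.dump(dict(W=W,A=A,B=B,D=D,T=T),open('fit.pkl','wb'))
E
python3 fit.py
```

```text
wide [ 0.4791 -0.0099 -0.0032  1.6317] yawdeg -0.2
[[1.1, 1.7], [-0.5, 1.4], [-2.7, 1.7], [-1.2, 0.1], [-0.4, 1.4], [0.2, -1.0], [-0.3, -1.9], [1.1, -1.4], [-1.3, -2.1], [-0.0, 0.3], [-0.7, 0.4], [-0.2, -0.0], [-0.7, -0.9]]
a [0.496  0.3613 0.0341 0.9743] yawdeg 2.0
[[0.2, 1.0], [-0.0, 0.5], [-1.8, 1.0], [-0.9, -2.9], [2.4, -1.7], [0.4, -0.4], [-2.4, -0.6], [-1.3, 0.9], [-1.0, 1.4]]
b [0.5031 0.1883 0.1996] yawdeg 11.4
[[1.0, 1.2], [-0.9, 0.8], [-2.9, 1.9], [0.2, -0.6], [-1.5, -0.5], [-1.0, -0.5], [1.0, -0.1]]
dock [ 0.439  -0.367  -0.2342] yawdeg -13.4
[[-0.8, -1.6], [-0.0, 0.8], [1.4, -0.8], [-1.2, 0.5], [-0.9, 1.5], [0.1, 1.5], [-0.6, -1.9], [-0.5, -0.8], [0.9, -0.8]]
tester [ 0.436  -0.3669 -0.2275] yawdeg -13.0
[[-1.7, -0.2], [-1.8, 0.2], [0.7, 0.3], [-0.7, 0.0], [-0.2, -1.0], [0.9, -0.8], [1.1, -0.1], [0.2, -1.1]]
bottle [ 0.55835036 -0.15798218  0.105     ]
jar [0.76756252 0.13928688 0.06      ]
beaker [ 0.76403426 -0.14599976  0.075     ]
```

```bash
cat > ov.py <<'E'
from h import *
from fit import pose
import sys
E
sed -i 's/^W=fit/if __name__!="__main__": raise SystemExit\nW=fit/' fit.py
cat > ov.py <<'E'
from h import *
f=pickle.load(open('fit.pkl','rb'))
def pose(p):
    c,s=np.cos(p[2]),np.sin(p[2]); return np.array([[c,-s,0],[s,c,0],[0,0,1]]),np.array([p[0],p[1],0])
def seg(p,dims,cover=None,z0=0):
    R,t=pose(p); X,Y,H=dims; C=[(-1,-1),(1,-1),(1,1),(-1,1)]
    S=[]
    for i in range(4):
        a,b=C[i],C[(i+1)%4]
        for z in(z0,H): S.append(([a[0]*X/2,a[1]*Y/2,z],[b[0]*X/2,b[1]*Y/2,z]))
        S.append(([a[0]*X/2,a[1]*Y/2,z0],[a[0]*X/2,a[1]*Y/2,H]))
    if cover is not None:
        q=lambda r,y:[X/2-r*np.cos(cover),y,H+r*np.sin(cover)]
        L=X+.01;y=Y/2
        for a,b in [((0,-y),(0,y)),((0,y),(L,y)),((L,y),(L,-y)),((L,-y),(0,-y)),((L,.015),(L+.011,.015)),((L+.011,.015),(L+.011,-.015)),((L,-.015),(L+.011,-.015))]: S.append((q(*a),q(*b)))
    return [(R@np.array(a)+t,R@np.array(b)+t) for a,b in S]
def over(cam,dd,items,x,y,w,h,k,name):
    c=cv2.resize(dd[cam]['pixels'][y:y+h,x:x+w,::-1],None,fx=k,fy=k,interpolation=cv2.INTER_CUBIC)
    for it in items:
        for a,b in seg(*it):
            P=((proj(cam,[a,b],dd)+.5-[x,y])*k).astype(int)
            cv2.line(c,tuple(map(int,P[0])),tuple(map(int,P[1])),(0,255,0),1)
    return c
E
python3 - <<'E'
from ov import *
W,A,B,D,T=[f[k] for k in 'WABDT']
it=[(W,(.09,.1,.06),W[3]),(A,(.06,.064,.048),A[3]),(B,(.06,.064,.048),0),(D,(.038,.054,.06)),(T,(.018,.034,.156),None,.046)]
cv2.imwrite('pics/o1.png',np.vstack([over('top',d,it,140,240,200,70,4,''),over('side',d,it,195,165,140,140,4,'')[:, :560] if 0 else over('top',d,it,420,260,200,60,4,'')]))
cv2.imwrite('pics/o2.png',np.hstack([over('side',d,it,195,165,130,140,4,''),over('side',d,it,355,300,65,140,4,'')]))
E
```

```text
(no output)
```

View pics/o1.png

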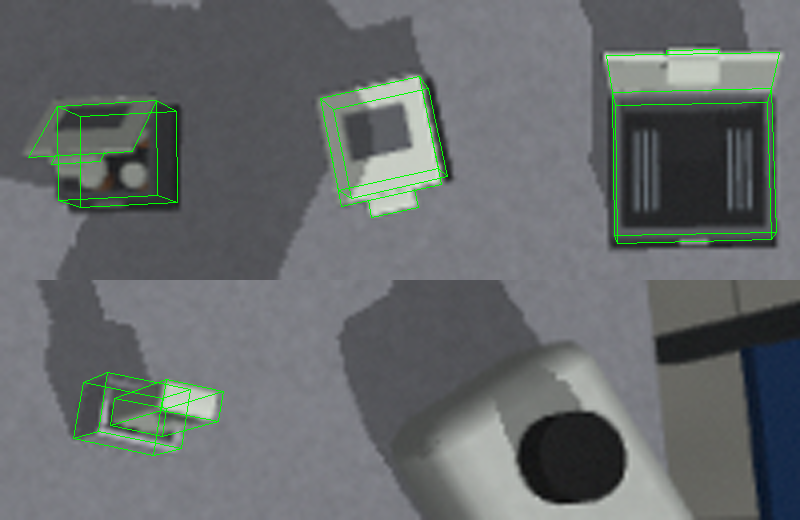

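View pics/o2.png

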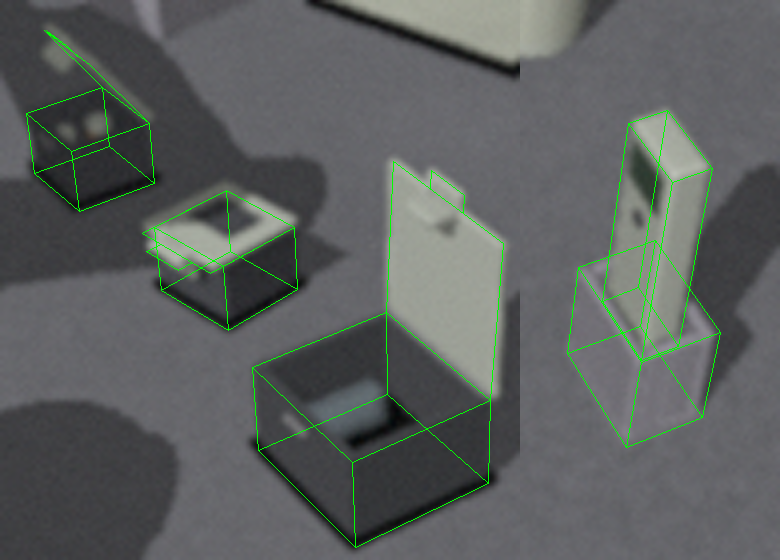

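```bash
python3 - <<'E'
from ov import *
for us,ut in [((286,260.5),(301.5,272.5)),((289.5,260.5),(304.5,272.5)),((284,261),(299,272.5)),((272.5,267),(299,292))]: print(tri(us,ut))
for u in [(299,272.5),(304.5,272.5),(322,272.5),(328,272.5),(304.5,292)]: print(u,atz('top',u,.005),atz('top',u,.03))
E
cd pics; python3 - <<'E'
import sys; sys.path.insert(0,'.')
import os; os.chdir('.')
from h import *
crop(d['side']['pixels'],255,235,70,70,8,'c_s3.png')
E
```

```text
(array([0.49956315, 0.02009916, 0.03219769]), np.float64(0.006031219784746612))
(array([0.50074846, 0.01136805, 0.03672256]), np.float64(0.0016301803029648498))
(array([0.49963187, 0.02701639, 0.02652422]), np.float64(0.007871875201493402))
(array([0.45666802, 0.0241101 , 0.02920083]), np.float64(0.008635762644779816))
(299, 272.5) [0.5059501  0.02562084 0.005     ] [0.5026835  0.02510805 0.03      ]
(304.5, 272.5) [0.50560656 0.01127076 0.005     ] [0.50234672 0.0110406  0.03      ]
(322, 272.5) [ 0.50449988 -0.03440056  0.005     ] [ 0.50126185 -0.03373124  0.03      ]
(328, 272.5) [ 0.50411558 -0.05006812  0.005     ] [ 0.50088511 -0.04909024  0.03      ]
(304.5, 292) [0.45467984 0.01237908 0.005     ] [0.452423   0.01212708 0.03      ]
```

View pics/c_s3.png

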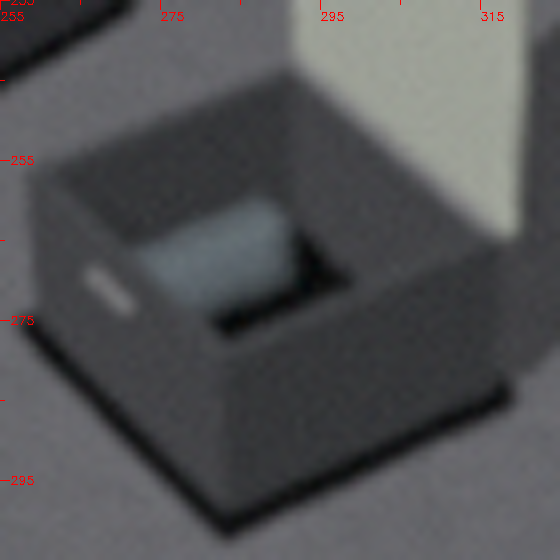

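```bash
python3 -m inch '[{"slide":[60,-40,70],"dr":[0,0,0],"hand":0},{"slide":[105,-80,102],"dr":[0,0,0],"hand":0},{"slide":[150,-120,102],"dr":[0,0,0],"hand":0},{"slide":[190,-165,102],"dr":[0,0,0],"hand":0},{"slide":[230,-210,102],"dr":[0,0,0],"hand":0},{"slide":[265,-260,102],"dr":[0,0,0],"hand":0},{"slide":[290,-315,102],"dr":[0,0,0],"hand":0},{"slide":[305,-375,102],"dr":[0,0,0],"hand":0},{"slide":[305,-435,102],"dr":[0,0,0],"hand":0},{"slide":[305,-495,102],"dr":[0,0,1],"hand":0}]' 40
```

```text
t: 1.35
tcp_pos: [0.4454, 0.0793, 0.3001]
tool_rot: [[-0.974, 0.228, -0.001], [0.228, 0.974, -0.0], [0.001, -0.0, -1.0]]
force: [0.4, 1.0, -0.4]
opening: 0.0852
```

```bash
python3 -m inch '[{"slide":[0,-60,0],"dr":[0,0,0],"hand":0},{"slide":[0,-120,0],"dr":[0,0,0],"hand":0},{"slide":[0,-180,0],"dr":[0,0,0],"hand":0},{"slide":[-2,-240,-10],"dr":[0,0,0],"hand":0},{"slide":[-5,-300,-25],"dr":[0,0,0],"hand":0},{"slide":[-7,-355,-45],"dr":[0,0,0],"hand":0},{"slide":[-9,-400,-65],"dr":[0,0,0],"hand":0},{"slide":[-9,-429,-85],"dr":[0,0,0],"hand":0},{"slide":[-9,-429,-95],"dr":[0,0,0],"hand":0},{"slide":[-9,-429,-95],"dr":[0,0,0],"hand":0}]'
python3 - <<'E'
from h import *
from station import snapshot
dd={n:snapshot(n) for n in('side','top')}
pickle.dump(dd,open('s1.pkl','wb'))
crop(dd['side']['pixels'],340,240,100,180,4,'s1.png')
crop(dd['top']['pixels'],420,240,100,80,7,'t1.png')
E
```

```text
t: 2.6
tcp_pos: [0.4362, -0.3464, 0.2045]
tool_rot: [[-0.974, 0.228, -0.001], [0.228, 0.974, 0.002], [0.002, 0.002, -1.0]]
force: [-0.6, -0.2, 1.0]
opening: 0.0855
```

View pics/s1.png

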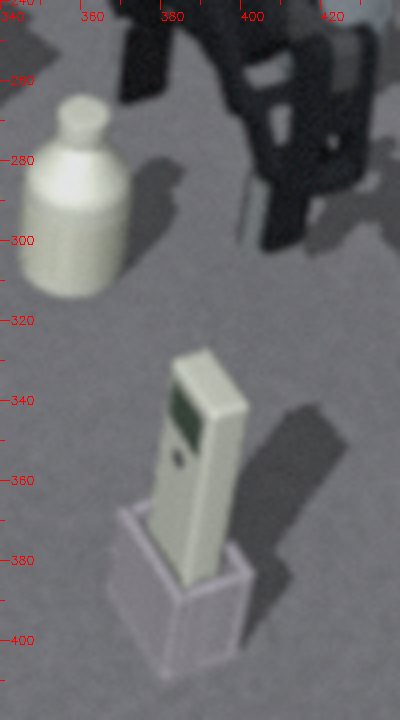

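View pics/t1.png

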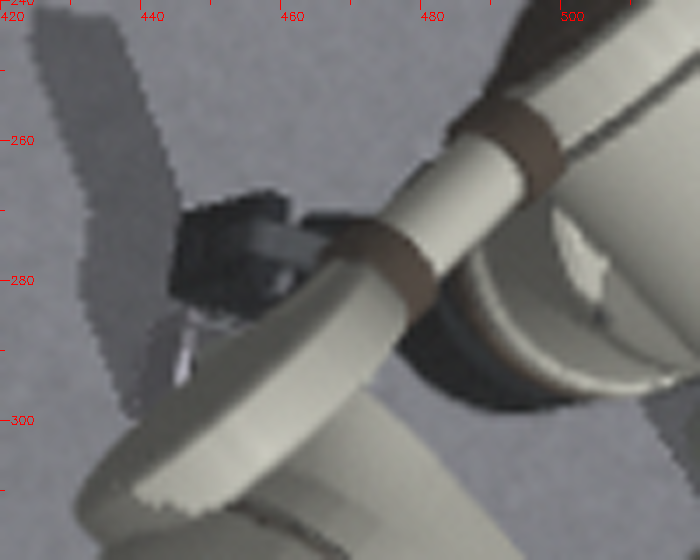

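```bash
python3 - <<'E'
from h import *
from station import readout
s=readout.sense();p=s['tcp_pos'];print(s['t'],p,s['qd'],s['joint_positions'])
R=s['tool_rot']
for a in(-.057,-.0425,.0425,.057):
  for x in (-.011,.011): print(a,x,proj('side',[p+R@np.array([x,a,-.013])]))
E
```

```text
2.7 [ 0.43704767 -0.34683632  0.20635263] [ 0.0024682  -0.00884779 -0.0096411  -0.0011199  -0.0025148  -0.00018616] [-8.87526640e-01  1.08259941e-01  1.63682052e+00  2.01509096e-04
  1.39569478e+00 -2.22924520e+00]
-0.057 -0.011 [[415.02825762 321.29693795]]
-0.057 0.011 [[401.97453873 325.76681308]]
-0.0425 -0.011 [[409.53354096 314.75458539]]
-0.0425 0.011 [[396.60244372 319.07608462]]
0.0425 -0.011 [[380.19669653 279.8787662 ]]
0.0425 0.011 [[367.97756189 283.45695015]]
0.057 -0.011 [[375.64199123 274.47209727]]
0.057 0.011 [[363.5419289  277.94220354]]
```

```bash
python3 - <<'E'
from h import *
from station import readout
s=readout.sense();p=s['tcp_pos']
R=s['tool_rot']
for a in(-.057,-.0425,.0425,.057):
  for x in (-.011,.011): print(a,x,proj('top',[p+R@np.array([x,a,-.013])]).round(1), (p+R@np.array([x,a,-.013])).round(3))
dd=pickle.load(open('s1.pkl','rb'))
print(np.abs(dd['side']['view']-np.array(d['side']['view'])).max(),np.abs(dd['top']['view']-np.array(d['top']['view'])).max())
crop(dd['side']['pixels'],340,200,110,110,5,'s1b.png')
crop(dd['top']['pixels'],420,250,60,50,12,'t1b.png')
E
```

```text
-0.057 -0.011 [[493.5 286.9]] [ 0.435 -0.405  0.219]
-0.057 0.011 [[492.1 296.7]] [ 0.413 -0.4    0.219]
-0.0425 -0.011 [[487.2 285.6]] [ 0.438 -0.391  0.219]
-0.0425 0.011 [[485.8 295.4]] [ 0.417 -0.386  0.219]
0.0425 -0.011 [[449.7 278. ]] [ 0.457 -0.308  0.219]
0.0425 0.011 [[448.2 287.8]] [ 0.436 -0.303  0.219]
0.057 -0.011 [[443.3 276.6]] [ 0.461 -0.294  0.219]
0.057 0.011 [[441.7 286.5]] [ 0.439 -0.289  0.219]
0.0 0.0
```

View pics/s1b.png

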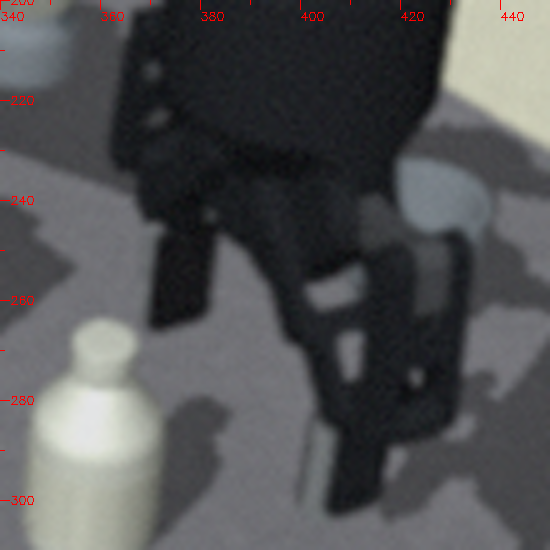

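View pics/t1b.png

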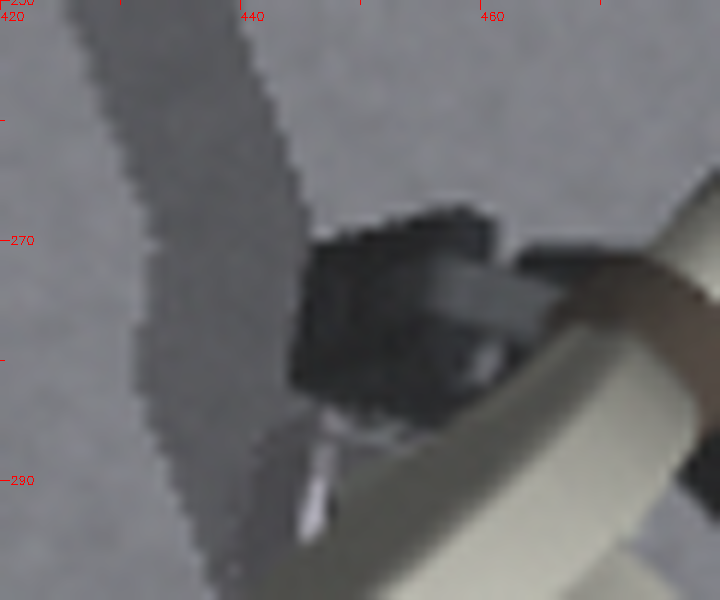

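```bash
python3 - <<'E'
from h import *
R=np.array([[-9.69449983e-01,  2.45287649e-01, -8.36086254e-04],[ 2.45288769e-01,  9.69448521e-01, -1.72761569e-03],[ 3.86779792e-04, -1.87991957e-03, -9.99998158e-01]])
p=np.array([0.14077455, 0.55681516, 0.19759912])
def go(c,im,x,y,w,h,k,R,p,dd,name):
    q=cv2.resize(im[y:y+h,x:x+w,::-1],None,fx=k,fy=k,interpolation=cv2.INTER_CUBIC)
    for z,col in((-.013,(0,255,0)),(-.032,(0,255,255)),(-.086,(255,0,255))):
      for a in(-.057,-.0425,.0425,.057):
        for xx in (-.011,.011):
          u=(proj(c,[p+R@np.array([xx,a,z])])[0]+.5-[x,y])*k
          cv2.circle(q,tuple(map(int,u)),3,col,-1)
    return q
s1=pickle.load(open('s1.pkl','rb'))
from station import readout
s=readout.sense()
a=go('side',d['side']['pixels'],0,60,80,100,4,R,p,d,'')
b=go('side',s1['side']['pixels'],340,220,100,100,4,s['tool_rot'],s['tcp_pos'],s1,'')
cv2.imwrite('pics/g1.png',np.hstack([a,b]))
a=go('top',d['top']['pixels'],0,410,90,70,4,R,p,d,'')
b=go('top',s1['top']['pixels'],420,240,90,70,4,s['tool_rot'],s['tcp_pos'],s1,'')
cv2.imwrite('pics/g2.png',np.hstack([a,b]))
E
```

```text
(no output)
```

View pics/g1.png

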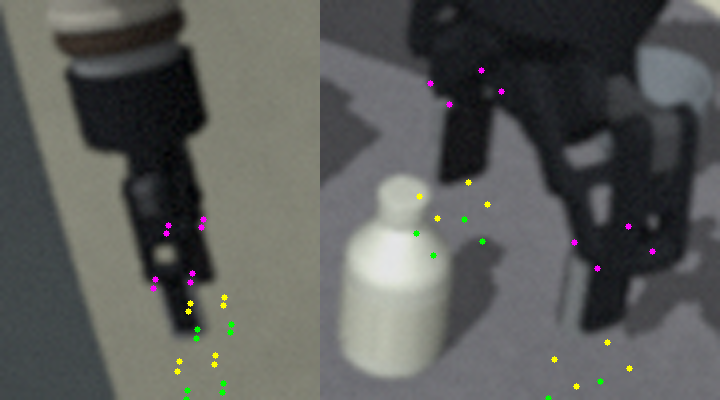

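View pics/g2.png

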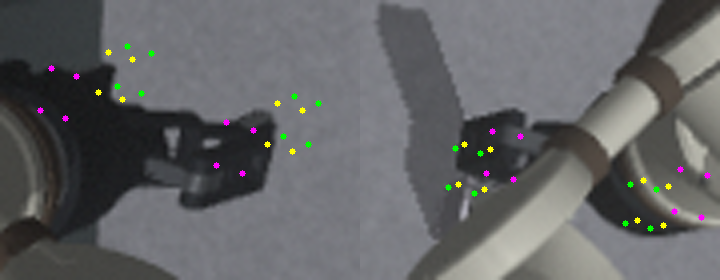

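```bash
python3 - <<'E'
from h import *
crop(d['side']['pixels'],0,50,100,110,6,'g3.png')
crop(d['top']['pixels'],0,400,100,80,7,'g4.png')
E
```

```text
(no output)
```

View pics/g3.png

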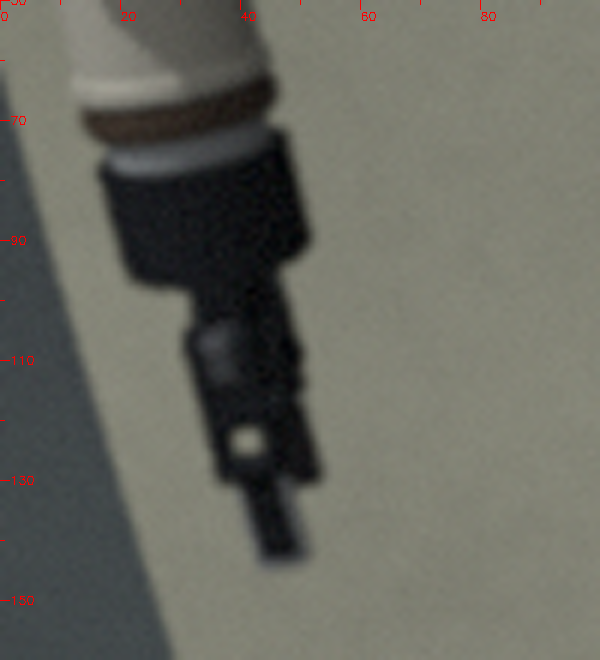

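View pics/g4.png

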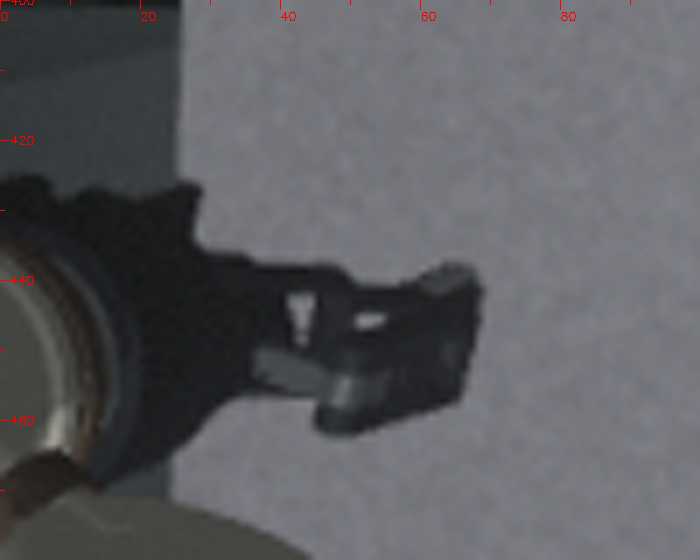

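```bash
python3 - <<'E'
from h import *
s1=pickle.load(open('s1.pkl','rb'))
from station import readout
s=readout.sense();p=s['tcp_pos'];R=s['tool_rot']
x,y,k=335,150,6
q=cv2.resize(s1['side']['pixels'][y:y+100*1+60,x:x+110,::-1],None,fx=k-2,fy=k-2,interpolation=cv2.INTER_CUBIC);k=4
for dz,col in((0,(0,255,0)),(.03,(0,255,255))):
  C=[(-.038,-.0425),(.038,-.0425),(.038,.0425),(-.038,.0425)]
  P=[tuple(map(int,(proj('side',[p+[0,0,dz]+R@np.array([a,b,-.073])])[0]+.5-[x,y])*k)) for a,b in C]
  for i in range(4): cv2.line(q,P[i],P[(i+1)%4],col,1)
cv2.imwrite('pics/g5.png',q)
E
```

```text
(no output)
```

View pics/g5.png

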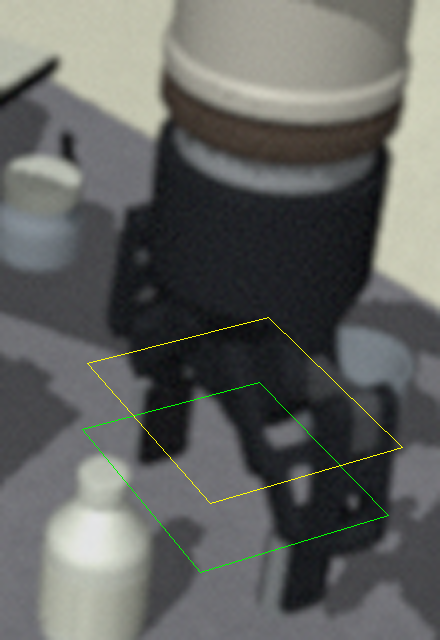

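```bash
python3 -m inch '[{"slide":[0,-10,-10],"dr":[0,0,0],"hand":0},{"slide":[0,-20,-20],"dr":[0,0,0],"hand":0},{"slide":[0,-20,-35],"dr":[0,0,0],"hand":0},{"slide":[0,-20,-50],"dr":[0,0,0],"hand":0},{"slide":[0,-20,-65],"dr":[0,0,0],"hand":0},{"slide":[0,-20,-75],"dr":[0,0,0],"hand":0},{"slide":[0,-20,-80],"dr":[0,0,0],"hand":0},{"slide":[0,-20,-80],"dr":[0,0,0],"hand":0},{"slide":[0,-20,-80],"dr":[0,0,0],"hand":0},{"slide":[0,-20,-80],"dr":[0,0,0],"hand":0}]'
python3 - <<'E'
from h import *
from station import snapshot
dd={n:snapshot(n) for n in('side','top')}
pickle.dump(dd,open('s2.pkl','wb'))
crop(dd['side']['pixels'],335,250,100,160,4,'s2.png')
crop(dd['top']['pixels'],420,240,100,80,7,'t2.png')
E
```

```text
t: 3.95
tcp_pos: [0.4368, -0.368, 0.1262]
tool_rot: [[-0.974, 0.228, 0.001], [0.228, 0.974, -0.001], [-0.001, -0.001, -1.0]]
force: [0.4, 0.3, -0.6]
opening: 0.0854
```

View pics/s2.png

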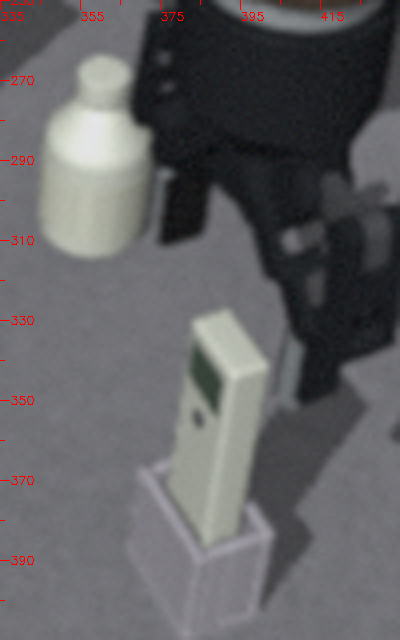

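View pics/t2.png

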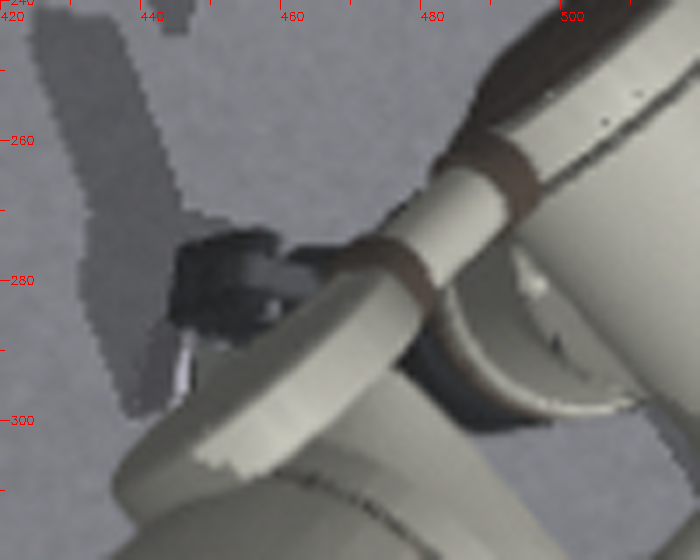

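```bash
python3 - <<'E'
from h import *
from station import readout
s=readout.sense();p=s['tcp_pos'];R=s['tool_rot']
s2=pickle.load(open('s2.pkl','rb'))
x,y,k=420,250,10
im={}
for cam,x,y,w,h,k in(('top',425,255,65,60,10),('side',335,240,100,150,4)):
  q=cv2.resize(s2[cam]['pixels'][y:y+h,x:x+w,::-1],None,fx=k,fy=k,interpolation=cv2.INTER_CUBIC)
  for dz,col in((0,(0,255,0)),(.03,(0,255,255))):
   for sg in(-1,1):
    for (zt) in (-.013,-.045):
     C=[(-.011,.0425),(.011,.0425),(.011,.057),(-.011,.057)]
     P=[tuple(map(int,(proj(cam,[p+[0,0,dz]+R@np.array([a,sg*b,zt])])[0]+.5-[x,y])*k)) for a,b in C]
     for i in range(4): cv2.line(q,P[i],P[(i+1)%4],col,1)
  cv2.imwrite(f'pics/g6{cam}.png',q)
E
```

```text
(no output)
```

View pics/g6top.png

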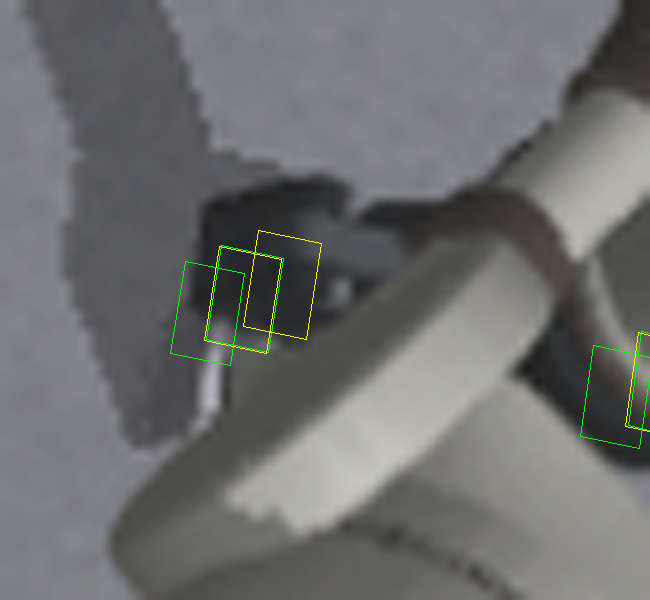

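View pics/g6side.png

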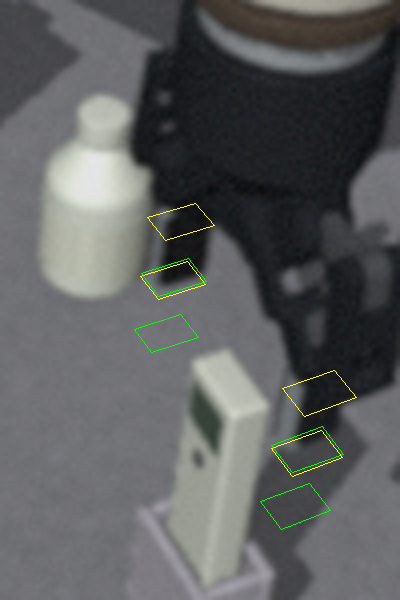

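```bash
python3 -m inch '[{"slide":[0,0,-8],"dr":[0,0,0],"hand":0},{"slide":[0,0,-16],"dr":[0,0,0],"hand":0},{"slide":[0,0,-24],"dr":[0,0,0],"hand":0},{"slide":[0,0,-30],"dr":[0,0,0],"hand":0},{"slide":[0,0,-30],"dr":[0,0,0],"hand":0},{"slide":[0,0,-30],"dr":[0,0,0],"hand":40},{"slide":[0,0,-30],"dr":[0,0,0],"hand":60},{"slide":[0,0,-30],"dr":[0,0,0],"hand":60},{"slide":[0,0,-30],"dr":[0,0,0],"hand":60},{"slide":[0,0,-30],"dr":[0,0,0],"hand":60}]'
python3 - <<'E'
from h import *
from station import snapshot
dd={n:snapshot(n) for n in('side','top')}
pickle.dump(dd,open('s3.pkl','wb'))
crop(dd['side']['pixels'],345,260,80,110,6,'s3.png')
crop(dd['top']['pixels'],420,250,80,60,8,'t3.png')
E
```

```text
t: 5.3
tcp_pos: [0.4366, -0.3677, 0.0957]
tool_rot: [[-0.974, 0.228, 0.0], [0.228, 0.974, -0.0], [-0.0, -0.0, -1.0]]
force: [-0.3, -0.6, 0.6]
opening: 0.0653
```

View pics/s3.png

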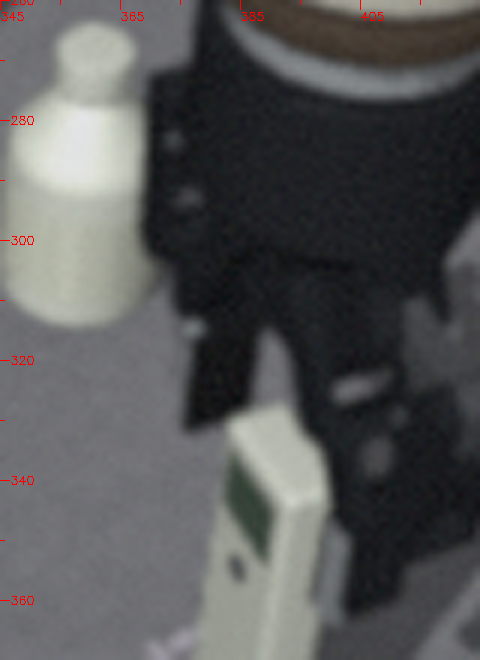

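View pics/t3.png

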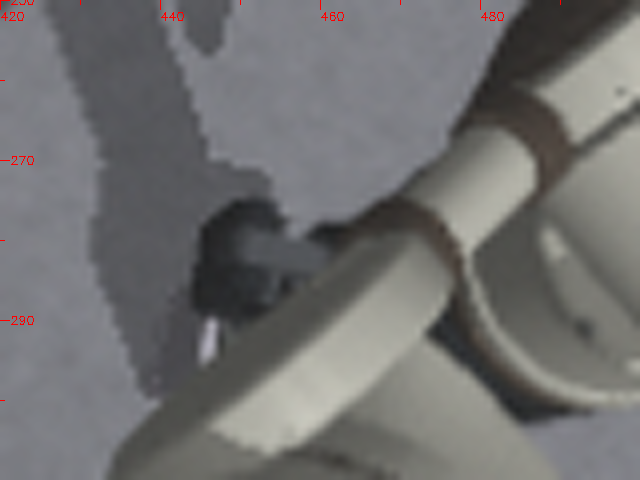

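```bash
python3 -m inch '[{"slide":[0,0,-2],"dr":[0,0,0],"hand":60},{"slide":[0,0,-4],"dr":[0,0,0],"hand":60},{"slide":[0,0,-6],"dr":[0,0,0],"hand":60},{"slide":[0,0,-8],"dr":[0,0,0],"hand":60},{"slide":[0,0,-10],"dr":[0,0,0],"hand":60},{"slide":[0,0,-11],"dr":[0,0,0],"hand":60},{"slide":[0,0,-12],"dr":[0,0,0],"hand":60},{"slide":[0,0,-13],"dr":[0,0,0],"hand":60},{"slide":[0,0,-14],"dr":[0,0,0],"hand":60},{"slide":[0,0,-14],"dr":[0,0,0],"hand":60}]'
python3 - <<'E'
from h import *
from station import snapshot
dd={n:snapshot(n) for n in('side','top')}
pickle.dump(dd,open('s4.pkl','wb'))
crop(dd['side']['pixels'],345,270,80,110,6,'s4.png')
E
```

```text
t: 6.65
tcp_pos: [0.4366, -0.3676, 0.0815]
tool_rot: [[-0.974, 0.228, -0.0], [0.228, 0.974, 0.0], [0.0, 0.0, -1.0]]
force: [0.5, -0.0, 0.1]
opening: 0.0654
```

View pics/s4.png

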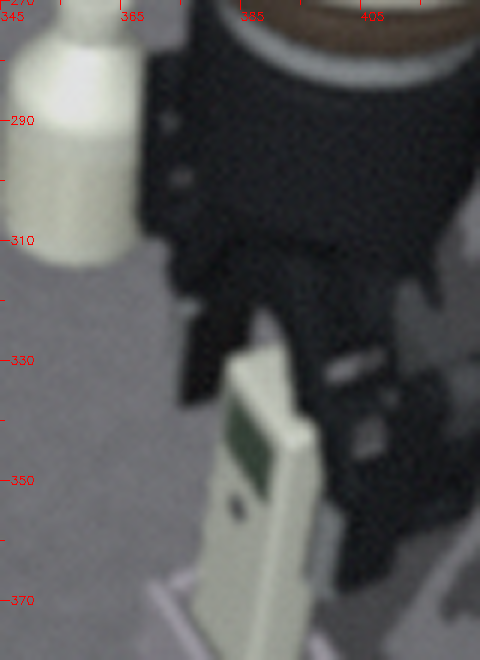

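```bash
python3 -m inch '[{"slide":[0,0,0],"dr":[0,0,0],"hand":120},{"slide":[0,0,0],"dr":[0,0,0],"hand":150},{"slide":[0,0,0],"dr":[0,0,0],"hand":170},{"slide":[0,0,0],"dr":[0,0,0],"hand":200},{"slide":[0,0,0],"dr":[0,0,0],"hand":200},{"slide":[0,0,0],"dr":[0,0,0],"hand":200},{"slide":[0,0,0],"dr":[0,0,0],"hand":200},{"slide":[0,0,0],"dr":[0,0,0],"hand":200},{"slide":[0,0,0],"dr":[0,0,0],"hand":200},{"slide":[0,0,0],"dr":[0,0,0],"hand":200}]' 50
python3 - <<'E'
from h import *
from station import snapshot
dd={n:snapshot(n) for n in('side','top')}
pickle.dump(dd,open('s5.pkl','wb'))
crop(dd['side']['pixels'],345,270,80,130,5,'s5.png')
E
```

```text
t: 8.0
tcp_pos: [0.4367, -0.3677, 0.0818]
tool_rot: [[-0.974, 0.228, 0.0], [0.228, 0.974, -0.0], [-0.0, -0.0, -1.0]]
force: [0.5, 1.4, 5.3]
opening: 0.0334
```

View pics/s5.png

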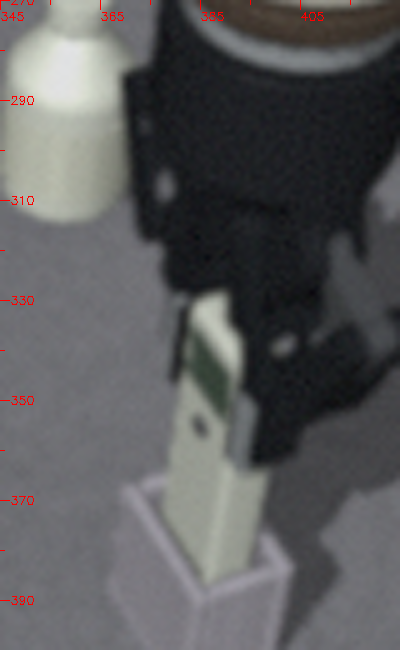

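```bash
python3 -m inch '[{"slide":[0,0,10],"dr":[0,0,0],"hand":200},{"slide":[0,0,25],"dr":[0,0,0],"hand":200},{"slide":[0,0,45],"dr":[0,0,0],"hand":200},{"slide":[0,0,70],"dr":[0,0,0],"hand":200},{"slide":[0,0,95],"dr":[0,0,0],"hand":200},{"slide":[0,0,120],"dr":[0,0,0],"hand":200},{"slide":[3,25,130],"dr":[0,0,2],"hand":200},{"slide":[8,60,130],"dr":[0,0,5],"hand":200},{"slide":[12,100,130],"dr":[0,0,8],"hand":200},{"slide":[16,140,130],"dr":[0,0,10],"hand":200}]'
python3 -m inch '[{"slide":[4,40,0],"dr":[0,0,3],"hand":200},{"slide":[8,80,0],"dr":[0,0,3],"hand":200},{"slide":[12,120,0],"dr":[0,0,3],"hand":200},{"slide":[16,160,0],"dr":[0,0,3],"hand":200},{"slide":[20,190,0],"dr":[0,0,3],"hand":200},{"slide":[23,210,0],"dr":[0,0,3],"hand":200},{"slide":[24,216,0],"dr":[0,0,3],"hand":200},{"slide":[24,216,0],"dr":[0,0,3],"hand":200},{"slide":[24,216,0],"dr":[0,0,3],"hand":200},{"slide":[24,216,0],"dr":[0,0,3],"hand":200}]'
python3 - <<'E'
from h import *
from station import snapshot
dd={n:snapshot(n) for n in('side','top')}
pickle.dump(dd,open('s6.pkl','wb'))
crop(dd['side']['pixels'],240,170,130,140,4,'s6.png')
crop(dd['top']['pixels'],270,230,100,80,7,'t6.png')
E
```

```text
t: 9.35
tcp_pos: [0.4526, -0.2268, 0.2125]
tool_rot: [[-0.998, 0.055, 0.001], [0.055, 0.998, -0.001], [-0.001, -0.001, -1.0]]
force: [0.0, -0.0, -0.5]
opening: 0.0333
t: 10.6
tcp_pos: [0.4765, -0.0124, 0.2116]
tool_rot: [[-1.0, 0.005, -0.0], [0.005, 1.0, -0.0], [0.0, -0.0, -1.0]]
force: [-0.1, -0.5, -0.6]
opening: 0.0338
```

View pics/s6.png

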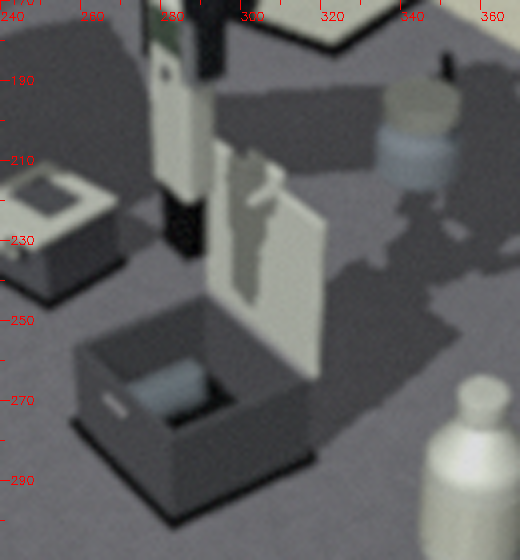

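View pics/t6.png

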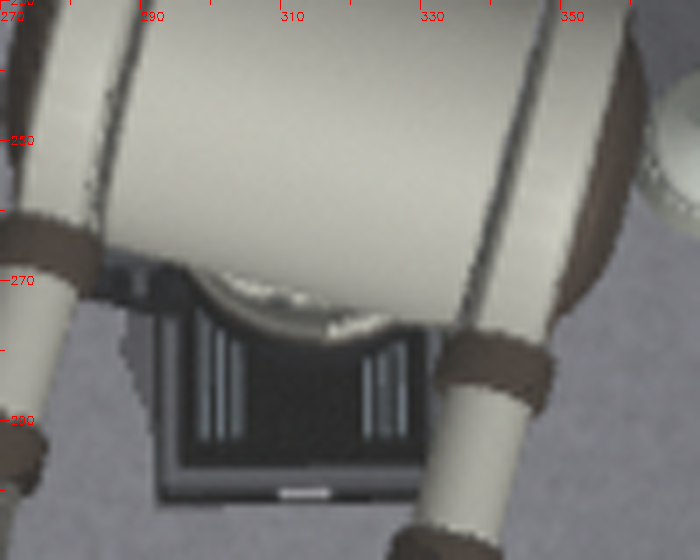

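```bash
python3 - <<'E'
from h import *
for z in(.12,.136,.15,.17):
  for dx in (0,.015): 
    print(z,dx,[proj('side',[[.4765+dx+a,-.0124+b,z]])[0].round(1).tolist() for a,b in((-.007,.012),(-.007,-.012),(.007,-.012))], proj('side',[[.4765+dx-.009,-.0124-.017,z+.04]])[0].round(1))
E
```

```text
0.12 0 [[280.2, 237.5], [286.6, 242.9], [292.1, 240.6]] [286.8 228.5]
0.12 0.015 [[286.1, 235.2], [292.5, 240.5], [297.9, 238.2]] [292.8 226.1]
0.136 0 [[280.0, 231.3], [286.4, 236.6], [292.0, 234.4]] [286.6 221.9]
0.136 0.015 [[285.9, 229.0], [292.4, 234.2], [297.9, 232.0]] [292.7 219.5]
0.15 0 [[279.8, 225.8], [286.3, 231.1], [291.9, 228.8]] [286.5 216. ]
0.15 0.015 [[285.8, 223.5], [292.3, 228.7], [297.8, 226.5]] [292.7 213.7]
0.17 0 [[279.6, 217.7], [286.1, 222.9], [291.8, 220.7]] [286.3 207.5]
0.17 0.015 [[285.6, 215.5], [292.2, 220.6], [297.8, 218.4]] [292.5 205.2]
```

```bash
python3 -m inch '[{"slide":[0,-2,-20],"dr":[0,0,0],"hand":200},{"slide":[0,-2,-45],"dr":[0,0,0],"hand":200},{"slide":[0,-2,-65],"dr":[0,0,0],"hand":200},{"slide":[0,-2,-78],"dr":[0,0,0],"hand":200},{"slide":[0,-2,-86],"dr":[0,0,0],"hand":200},{"slide":[0,-2,-94],"dr":[0,0,0],"hand":200},{"slide":[0,-2,-102],"dr":[0,0,0],"hand":200},{"slide":[0,-2,-110],"dr":[0,0,0],"hand":200},{"slide":[0,-2,-116],"dr":[0,0,0],"hand":200},{"slide":[0,-2,-116],"dr":[0,0,0],"hand":200}]'
python3 - <<'E'
from h import *
from station import snapshot
dd={n:snapshot(n) for n in('side','top')}
pickle.dump(dd,open('s7.pkl','wb'))
crop(dd['side']['pixels'],240,170,100,140,5,'s7.png')
crop(dd['top']['pixels'],270,240,80,70,8,'t7.png')
E
```

```text
t: 11.95
tcp_pos: [0.4762, -0.0136, 0.095]
tool_rot: [[-1.0, 0.003, -0.001], [0.003, 1.0, 0.0], [0.001, 0.0, -1.0]]
force: [0.2, -0.2, -0.5]
opening: 0.0335
```

View pics/s7.png

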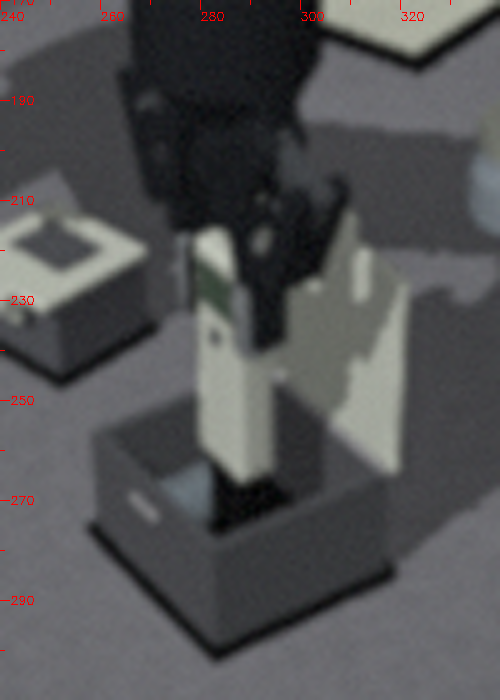

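View pics/t7.png

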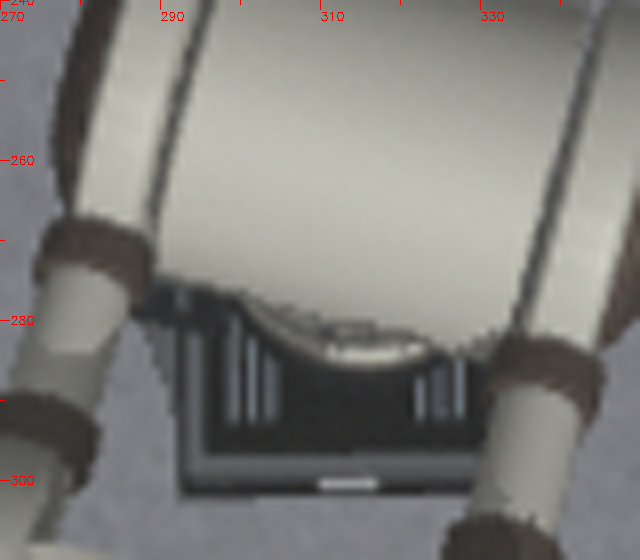

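```bash
python3 -m inch '[{"slide":[0,0,0],"dr":[0,0,0],"hand":200},{"slide":[0,0,0],"dr":[0,0,0],"hand":200},{"slide":[0,0,0],"dr":[0,0,0],"hand":200},{"slide":[0,0,0],"dr":[0,0,0],"hand":200},{"slide":[0,0,0],"dr":[0,0,0],"hand":200},{"slide":[0,0,0],"dr":[0,0,0],"hand":200},{"slide":[0,0,0],"dr":[0,0,0],"hand":200},{"slide":[0,0,0],"dr":[0,0,0],"hand":200},{"slide":[0,0,10],"dr":[0,0,0],"hand":200},{"slide":[0,0,25],"dr":[0,0,0],"hand":200}]'
python3 -m inch '[{"slide":[0,0,25],"dr":[0,0,0],"hand":200},{"slide":[0,0,50],"dr":[0,0,0],"hand":200},{"slide":[0,0,75],"dr":[0,0,0],"hand":200},{"slide":[0,0,92],"dr":[0,0,0],"hand":200},{"slide":[-4,-35,92],"dr":[0,0,-2],"hand":200},{"slide":[-8,-75,92],"dr":[0,0,-5],"hand":200},{"slide":[-13,-115,92],"dr":[0,0,-8],"hand":200},{"slide":[-18,-155,92],"dr":[0,0,-10],"hand":200},{"slide":[-22,-195,92],"dr":[0,0,-13],"hand":200},{"slide":[-26,-235,92],"dr":[0,0,-13],"hand":200}]'
python3 - <<'E'
from station import readout
s=readout.sense(); print(s['t'],s['tcp_pos'],s['tool_rot'][0])
E
```

```text
t: 13.3
tcp_pos: [0.4764, -0.0136, 0.1213]
tool_rot: [[-1.0, 0.003, -0.0], [0.003, 1.0, 0.0], [0.0, 0.0, -1.0]]
force: [0.7, -0.6, -1.5]
opening: 0.0337
t: 14.55
tcp_pos: [0.4503, -0.25, 0.2131]
tool_rot: [[-0.973, 0.229, 0.0], [0.229, 0.973, -0.0], [-0.0, -0.0, -1.0]]
force: [0.6, 0.5, -1.3]
opening: 0.0332
14.55 [ 0.45030858 -0.24996123  0.2131045 ] [-9.73460194e-01  2.28856186e-01  3.12150774e-04]
```

```bash
python3 -m inch '[{"slide":[-4,-35,0],"dr":[0,0,0],"hand":200},{"slide":[-9,-75,0],"dr":[0,0,0],"hand":200},{"slide":[-12,-105,0],"dr":[0,0,0],"hand":200},{"slide":[-13,-118,0],"dr":[0,0,0],"hand":200},{"slide":[-13,-118,-20],"dr":[0,0,0],"hand":200},{"slide":[-13,-118,-40],"dr":[0,0,0],"hand":200},{"slide":[-13,-118,-52],"dr":[0,0,0],"hand":200},{"slide":[-13,-118,-60],"dr":[0,0,0],"hand":200},{"slide":[-13,-118,-60],"dr":[0,0,0],"hand":200},{"slide":[-13,-118,-60],"dr":[0,0,0],"hand":200}]'
python3 - <<'E'
from h import *
from station import snapshot
dd={n:snapshot(n) for n in('side','top')}
pickle.dump(dd,open('s8.pkl','wb'))
crop(dd['side']['pixels'],345,270,80,140,5,'s8.png')
crop(dd['top']['pixels'],420,250,80,60,8,'t8.png')
E
```

```text
t: 15.8
tcp_pos: [0.4379, -0.367, 0.1534]
tool_rot: [[-0.974, 0.228, 0.001], [0.228, 0.974, -0.001], [-0.001, -0.001, -1.0]]
force: [0.3, -0.1, -1.2]
opening: 0.0333
```

View pics/s8.png

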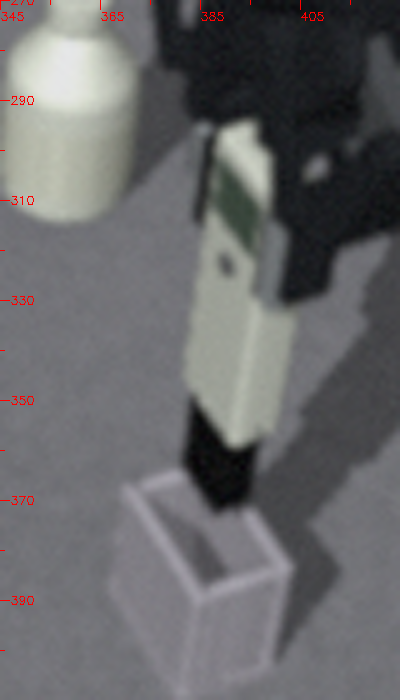

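View pics/t8.png

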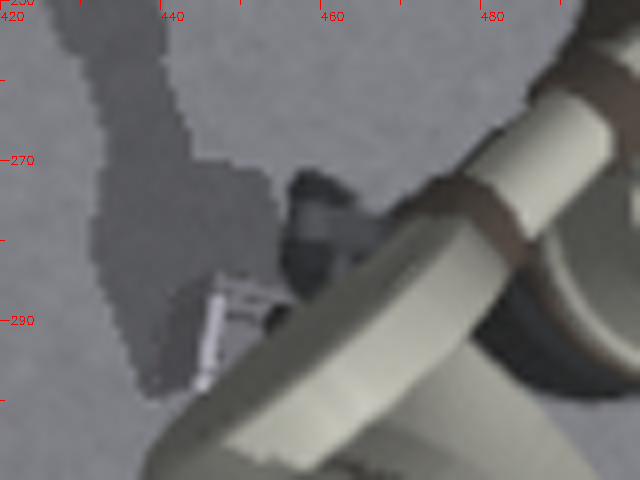

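```bash
python3 -m inch '[{"slide":[0,0,-8],"dr":[0,0,0],"hand":200},{"slide":[0,0,-16],"dr":[0,0,0],"hand":200},{"slide":[0,0,-24],"dr":[0,0,0],"hand":200},{"slide":[0,0,-32],"dr":[0,0,0],"hand":200},{"slide":[0,0,-38],"dr":[0,0,0],"hand":200},{"slide":[0,0,-42],"dr":[0,0,0],"hand":200},{"slide":[0,0,-46],"dr":[0,0,0],"hand":200},{"slide":[0,0,-50],"dr":[0,0,0],"hand":200},{"slide":[0,0,-50],"dr":[0,0,0],"hand":200},{"slide":[0,0,-50],"dr":[0,0,0],"hand":200}]'
python3 - <<'E'
from h import *
from station import snapshot
dd={n:snapshot(n) for n in('side','top')}
crop(dd['side']['pixels'],345,270,80,140,5,'s9.png')
E
```

```text
t: 17.15
tcp_pos: [0.4376, -0.3668, 0.1028]
tool_rot: [[-0.974, 0.228, 0.0], [0.228, 0.974, -0.0], [-0.0, -0.0, -1.0]]
force: [-0.5, -0.1, -0.6]
opening: 0.0333
```

View pics/s9.png

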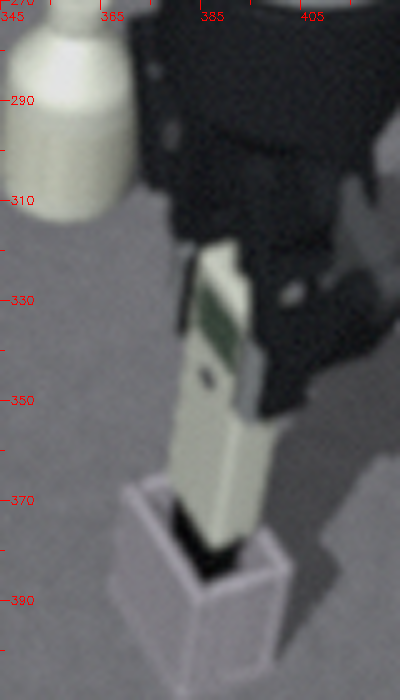

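```bash
python3 -m inch '[{"slide":[0,0,-4],"dr":[0,0,0],"hand":200},{"slide":[0,0,-8],"dr":[0,0,0],"hand":200},{"slide":[0,0,-12],"dr":[0,0,0],"hand":200},{"slide":[0,0,-15],"dr":[0,0,0],"hand":200},{"slide":[0,0,-17],"dr":[0,0,0],"hand":200},{"slide":[0,0,-19],"dr":[0,0,0],"hand":200},{"slide":[0,0,-20],"dr":[0,0,0],"hand":200},{"slide":[0,0,-20],"dr":[0,0,0],"hand":200},{"slide":[0,0,-20],"dr":[0,0,0],"hand":200},{"slide":[0,0,-20],"dr":[0,0,0],"hand":200}]'
```

```text
t: 18.5
tcp_pos: [0.4376, -0.3667, 0.0827]
tool_rot: [[-0.974, 0.228, 0.0], [0.228, 0.974, -0.0], [-0.0, -0.0, -1.0]]
force: [0.4, 0.7, -0.5]
opening: 0.0334
```

```bash
python3 -m inch '[{"slide":[0,0,-1],"dr":[0,0,0],"hand":200},{"slide":[0,0,-1],"dr":[0,0,0],"hand":130},{"slide":[0,0,-1],"dr":[0,0,0],"hand":100},{"slide":[0,0,-1],"dr":[0,0,0],"hand":70},{"slide":[0,0,-1],"dr":[0,0,0],"hand":50},{"slide":[0,0,-1],"dr":[0,0,0],"hand":40},{"slide":[0,0,10],"dr":[0,0,0],"hand":40},{"slide":[0,0,30],"dr":[0,0,0],"hand":40},{"slide":[0,0,55],"dr":[0,0,0],"hand":40},{"slide":[0,0,85],"dr":[0,0,0],"hand":40}]'
python3 - <<'E'
from h import *
from station import snapshot
dd={n:snapshot(n) for n in('side','top')}
crop(dd['side']['pixels'],345,250,80,140,5,'s10.png')
E
```

```text
t: 19.75
tcp_pos: [0.4375, -0.3665, 0.1688]
tool_rot: [[-0.974, 0.228, -0.0], [0.228, 0.974, 0.0], [0.0, 0.0, -1.0]]
force: [0.2, 0.0, 0.1]
opening: 0.0722
```

View pics/s10.png

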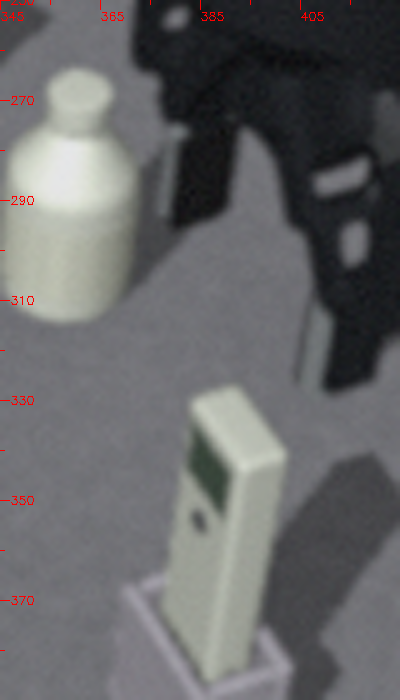

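```bash
python3 -m inch '[{"slide":[0,0,50],"dr":[0,0,0],"hand":40},{"slide":[0,0,100],"dr":[0,0,0],"hand":100},{"slide":[22,45,100],"dr":[0,0,3],"hand":255},{"slide":[44,95,100],"dr":[0,0,6],"hand":255},{"slide":[66,145,100],"dr":[0,0,9],"hand":255},{"slide":[88,195,100],"dr":[0,0,11],"hand":255},{"slide":[112,245,100],"dr":[0,0,13],"hand":255},{"slide":[136,300,100],"dr":[0,0,13],"hand":255},{"slide":[162,345,100],"dr":[0,0,13],"hand":255},{"slide":[162,355,100],"dr":[0,0,13],"hand":255}]' 50
python3 - <<'E'
from h import *
from station import snapshot,readout
dd={n:snapshot(n) for n in('side','top')}
s=readout.sense(); dd['s']={k:s[k] for k in('tcp_pos','tool_rot','opening','joint_positions')}; print(dd['s'])
pickle.dump(dd,open('s11.pkl','wb'))
crop(dd['side']['pixels'],250,120,130,140,4,'s11.png')
crop(dd['top']['pixels'],270,200,110,110,5,'t11.png')
for c in('side','top'): print(c,proj(c,[s['tcp_pos']]),proj(c,[s['tcp_pos']+[0,0,.03]]))
E
```

```text
t: 21.1
tcp_pos: [0.6001, -0.0087, 0.2667]
tool_rot: [[-1.0, -0.0, -0.001], [-0.0, 1.0, 0.001], [0.001, 0.001, -1.0]]
force: [-0.1, -0.5, -0.2]
opening: -0.0
{'tcp_pos': array([ 0.59926372, -0.01073069,  0.26701615]), 'tool_rot': array([[-9.99998106e-01,  1.59024925e-03, -1.12186923e-03],
       [ 1.59028200e-03,  9.99998735e-01, -2.82973119e-05],
       [ 1.12182281e-03, -3.00813467e-05, -9.99999370e-01]]), 'opening': 0.00016222278014459452, 'joint_positions': array([-2.19153904e-01,  1.86022058e-01,  1.43156882e+00, -2.71803023e-04,
        1.52509066e+00, -1.78834740e+00])}
side [[333.49654415 160.84486275]] [[334.02905926 147.53138885]]
top [[312.44742494 212.42197782]] [[312.50529436 208.78826474]]
```

View pics/s11.png

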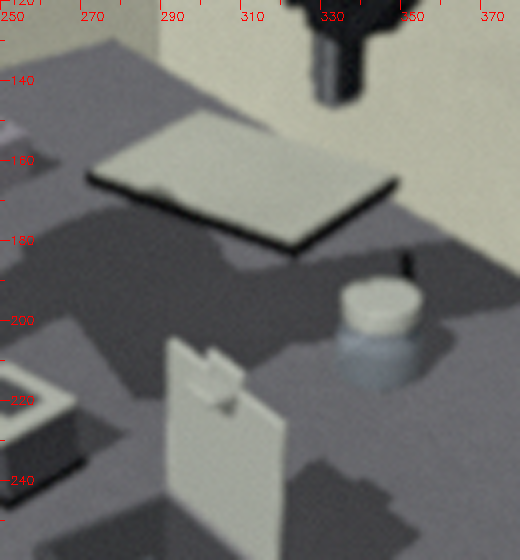

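View pics/t11.png

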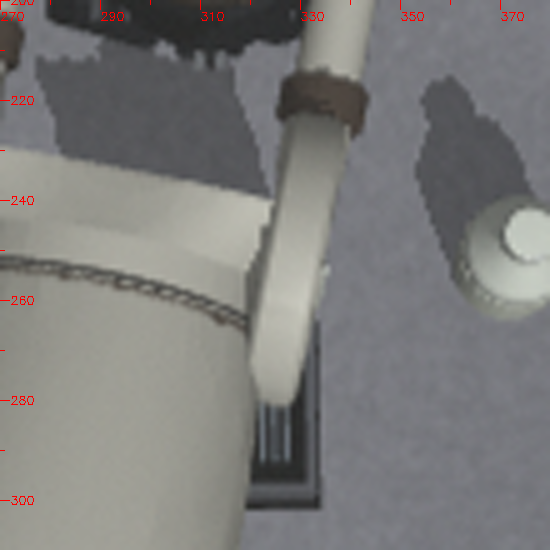

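```bash
python3 -m inch '[{"slide":[0,0,-50],"dr":[0,0,0],"hand":255},{"slide":[0,0,-100],"dr":[0,0,0],"hand":255},{"slide":[0,0,-145],"dr":[0,0,0],"hand":255},{"slide":[0,0,-167],"dr":[0,0,0],"hand":255},{"slide":[-20,0,-167],"dr":[0,0,0],"hand":255},{"slide":[-40,0,-167],"dr":[0,0,0],"hand":255},{"slide":[-55,0,-167],"dr":[0,0,0],"hand":255},{"slide":[-70,0,-167],"dr":[0,0,0],"hand":255},{"slide":[-85,0,-167],"dr":[0,0,0],"hand":255},{"slide":[-95,0,-165],"dr":[0,0,0],"hand":255}]'
python3 - <<'E'
from h import *
from station import snapshot,readout
dd={n:snapshot(n) for n in('side','top')}
s=readout.sense(); print(s['tcp_pos'],s['force'])
pickle.dump(dd,open('s12.pkl','wb'))
crop(dd['side']['pixels'],240,140,120,165,4,'s12.png')
for dz in(0,.036): print([proj('side',[s['tcp_pos']+[a,b,dz]]).round(1) for a,b in((-.011,.0145),(-.011,-.0145),(.011,-.0145))])
E
```

```text
t: 22.45
tcp_pos: [0.5036, -0.0129, 0.1026]
tool_rot: [[-1.0, 0.005, -0.0], [0.005, 1.0, -0.0], [0.0, -0.0, -1.0]]
force: [0.4, -0.6, 0.9]
opening: 0.0002
[ 0.50384331 -0.01249291  0.10285197] [ 0.12628264 -0.46730769 -0.27788984]
[array([[288.8, 239.9]]), array([[296.5, 246.3]]), array([[304.8, 242.7]])]
[array([[288.5, 226.1]]), array([[296.4, 232.4]]), array([[304.9, 228.9]])]
```

View pics/s12.png

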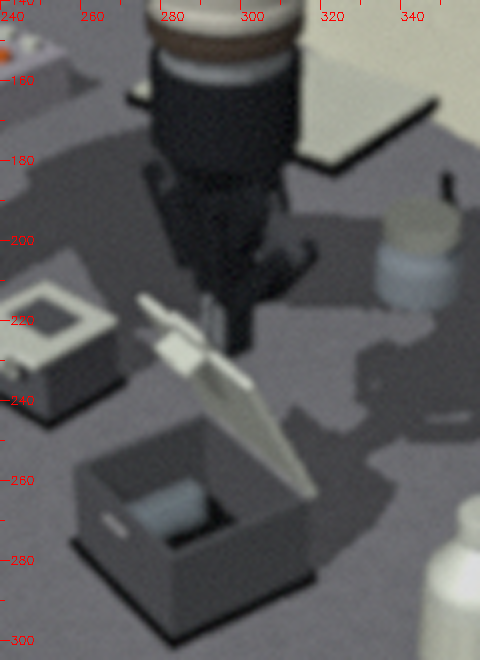

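```bash
python3 - <<'E'
from h import *
W=pickle.load(open('fit.pkl','rb'))['W']
for th in np.arange(.7,1.5,.1):
  print(round(th,2),[proj('side',[[W[0]+.045-.1*np.cos(th)+.0055*np.sin(th),W[1]+y,.06+.1*np.sin(th)+.0055*np.cos(th)]])[0].round(1).tolist() for y in(.05,-.05)])
E
```

```text
0.7 [[262.6, 228.3], [288.9, 250.9]]
0.8 [[265.3, 224.5], [291.8, 246.9]]
0.9 [[268.3, 221.0], [294.9, 243.1]]
1.0 [[271.5, 217.6], [298.4, 239.5]]
1.1 [[275.0, 214.6], [302.0, 236.2]]
1.2 [[278.5, 211.8], [305.7, 233.2]]
1.3 [[282.2, 209.4], [309.6, 230.5]]
1.4 [[286.0, 207.4], [313.5, 228.3]]
```

```bash
python3 -m inch '[{"slide":[-8,0,-1],"dr":[0,0,0],"hand":255},{"slide":[-17,0,-4],"dr":[0,0,0],"hand":255},{"slide":[-25,0,-8],"dr":[0,0,0],"hand":255},{"slide":[-32,0,-15],"dr":[0,0,0],"hand":255},{"slide":[-38,0,-22],"dr":[0,0,0],"hand":255},{"slide":[-43,0,-30],"dr":[0,0,0],"hand":255},{"slide":[-49,0,-38],"dr":[0,0,0],"hand":255},{"slide":[-54,0,-41],"dr":[0,0,0],"hand":255},{"slide":[-60,0,-42],"dr":[0,0,0],"hand":255},{"slide":[-60,0,-42],"dr":[0,0,0],"hand":255}]'
python3 - <<'E'
from h import *
from station import snapshot,readout
dd={n:snapshot(n) for n in('side','top')}
s=readout.sense(); print(s['tcp_pos'],s['force'])
pickle.dump(dd,open('s13.pkl','wb'))
crop(dd['side']['pixels'],240,160,100,140,5,'s13.png')
W=pickle.load(open('fit.pkl','rb'))['W']
for th in np.arange(0,.7,.1):
  print(round(th,2),[proj('side',[[W[0]+.045-.1*np.cos(th)+.0055*np.sin(th),W[1]+y,.06+.1*np.sin(th)+.0055*np.cos(th)]])[0].round(1).tolist() for y in(.05,-.05)])
E
```

```text
t: 23.8
tcp_pos: [0.4443, -0.0117, 0.0607]
tool_rot: [[-1.0, 0.004, 0.0], [0.004, 1.0, -0.0], [-0.0, -0.0, -1.0]]
force: [-1.1, 0.3, 0.1]
opening: 0.0
[ 0.44482361 -0.0117697   0.0608852 ] [-1.09574519 -0.45359448 -0.72365288]
0.0 [[253.6, 256.1], [278.6, 280.0]]
0.1 [[253.7, 252.3], [278.8, 276.1]]
0.2 [[254.2, 248.4], [279.5, 272.0]]
0.3 [[255.2, 244.4], [280.6, 267.8]]
0.4 [[256.5, 240.3], [282.1, 263.6]]
0.5 [[258.2, 236.2], [284.0, 259.3]]
0.6 [[260.2, 232.2], [286.3, 255.1]]
```

View pics/s13.png

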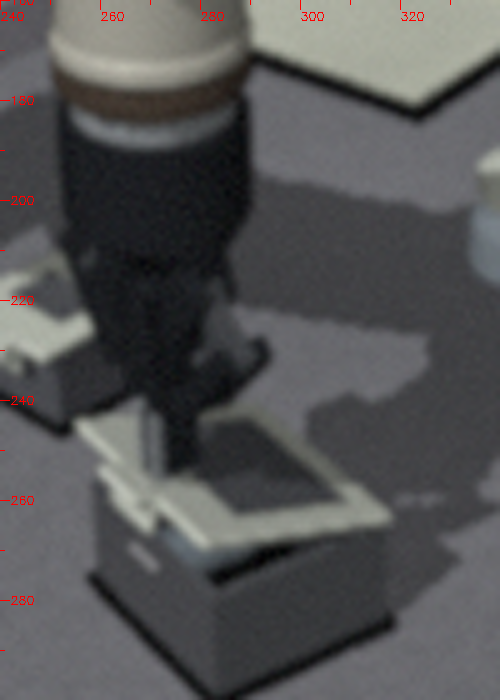

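```bash
python3 -m inch '[{"slide":[-6,1,0],"dr":[0,0,0],"hand":255},{"slide":[-12,2,-2],"dr":[0,0,0],"hand":255},{"slide":[-16,2,-6],"dr":[0,0,0],"hand":255},{"slide":[-17,2,-10],"dr":[0,0,0],"hand":255},{"slide":[-17,2,-14],"dr":[0,0,0],"hand":255},{"slide":[-17,2,-17],"dr":[0,0,0],"hand":255},{"slide":[-17,2,-19],"dr":[0,0,0],"hand":255},{"slide":[-17,2,-21],"dr":[0,0,0],"hand":255},{"slide":[-17,2,-22],"dr":[0,0,0],"hand":255},{"slide":[-17,2,-23],"dr":[0,0,0],"hand":255}]'
```

```text
t: 25.15
tcp_pos: [0.4275, -0.0097, 0.0385]
tool_rot: [[-1.0, 0.003, -0.001], [0.003, 1.0, -0.0], [0.001, -0.0, -1.0]]
force: [-4.7, 0.2, 8.0]
opening: -0.0
```

Resistance has begun (8 N). I'll press on in small steps.

```bash
python3 -m inch '[{"slide":[0,0,-1],"dr":[0,0,0],"hand":255},{"slide":[0,0,-1],"dr":[0,0,0],"hand":255},{"slide":[0,0,-2],"dr":[0,0,0],"hand":255},{"slide":[0,0,-2],"dr":[0,0,0],"hand":255},{"slide":[0,0,-3],"dr":[0,0,0],"hand":255},{"slide":[0,0,-3],"dr":[0,0,0],"hand":255},{"slide":[0,0,-4],"dr":[0,0,0],"hand":255},{"slide":[0,0,-4],"dr":[0,0,0],"hand":255},{"slide":[0,0,-5],"dr":[0,0,0],"hand":255},{"slide":[0,0,-5],"dr":[0,0,0],"hand":255}]'
python3 - <<'E'
from h import *
from station import snapshot,readout
dd={n:snapshot(n) for n in('side','top')}
s=readout.sense(); print(s['tcp_pos'],s['force'])
crop(dd['side']['pixels'],240,160,100,140,5,'s14.png')
E
```

```text
t: 26.4
tcp_pos: [0.4277, -0.0097, 0.0327]
tool_rot: [[-1.0, 0.003, 0.0], [0.003, 1.0, -0.0], [-0.0, -0.0, -1.0]]
force: [-0.5, -0.2, 0.5]
opening: 0.0001
[ 0.4277134  -0.00971496  0.03266489] [0.93606516 0.72439198 0.52063569]
```

View pics/s14.png

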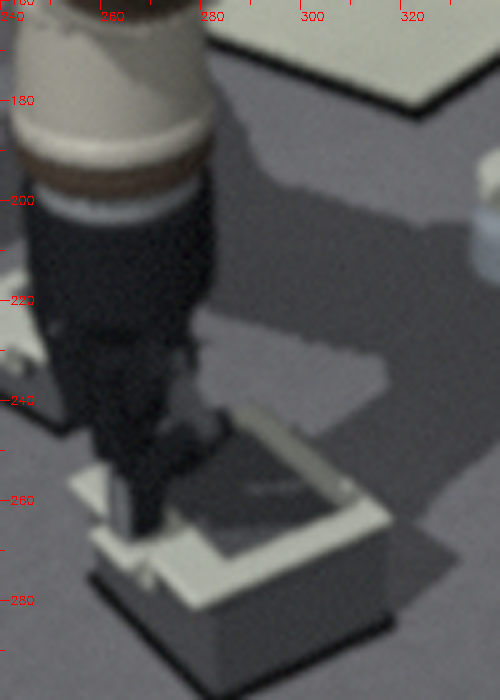

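```bash
python3 -m inch '[{"slide":[0,0,-1],"dr":[0,0,0],"hand":255},{"slide":[0,0,-1],"dr":[0,0,0],"hand":255},{"slide":[0,0,-2],"dr":[0,0,0],"hand":255},{"slide":[0,0,-2],"dr":[0,0,0],"hand":255},{"slide":[0,0,-2],"dr":[0,0,0],"hand":255},{"slide":[0,0,-2],"dr":[0,0,0],"hand":255},{"slide":[0,0,-2],"dr":[0,0,0],"hand":255},{"slide":[0,0,-2],"dr":[0,0,0],"hand":255},{"slide":[0,0,-2],"dr":[0,0,0],"hand":255},{"slide":[0,0,-2],"dr":[0,0,0],"hand":255}]'
```

```text
t: 27.75
tcp_pos: [0.4278, -0.0098, 0.0323]
tool_rot: [[-1.0, 0.003, -0.001], [0.003, 1.0, -0.0], [0.001, -0.0, -1.0]]
force: [-8.2, 0.4, 17.5]
opening: 0.0004
```

```bash
python3 -m inch '[{"slide":[0,0,30],"dr":[0,0,0],"hand":255},{"slide":[0,0,85],"dr":[0,0,0],"hand":255},{"slide":[10,40,140],"dr":[0,0,0],"hand":255},{"slide":[25,100,150],"dr":[0,0,0],"hand":255},{"slide":[40,155,150],"dr":[0,0,0],"hand":255},{"slide":[55,210,150],"dr":[0,0,0],"hand":255},{"slide":[70,265,150],"dr":[0,0,0],"hand":255},{"slide":[82,320,150],"dr":[0,0,0],"hand":255},{"slide":[82,360,140],"dr":[0,0,0],"hand":255},{"slide":[82,370,110],"dr":[0,0,0],"hand":255}]'
python3 - <<'E'
from h import *
from station import snapshot,readout
dd={n:snapshot(n) for n in('side','top')}
s=readout.sense(); print(s['tcp_pos'],s['force'])
pickle.dump(dd,open('s15.pkl','wb'))
crop(dd['side']['pixels'],180,110,160,190,3,'s15.png')
crop(dd['side']['pixels'],180,110,80,115,6,'s15b.png')
E
```

```text
t: 29.0
tcp_pos: [0.5105, 0.3634, 0.1415]
tool_rot: [[-1.0, 0.001, 0.004], [0.001, 1.0, 0.002], [-0.004, 0.002, -1.0]]
force: [-0.1, -0.3, -0.4]
opening: 0.0002
[0.50661685 0.36031739 0.13619901] [-0.39012581 -0.75924583 -0.8663702 ]
```

View pics/s15.png

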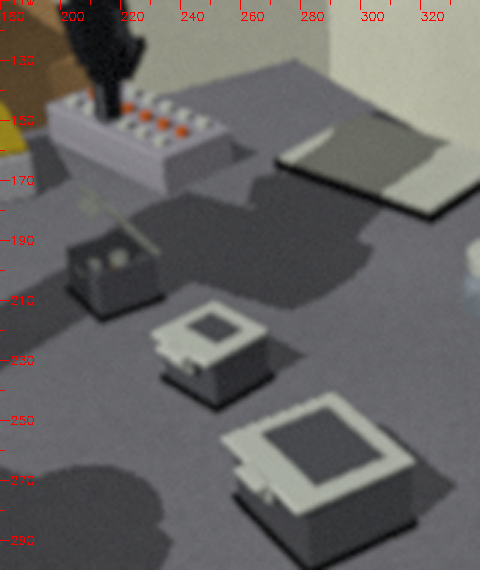

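View pics/s15b.png

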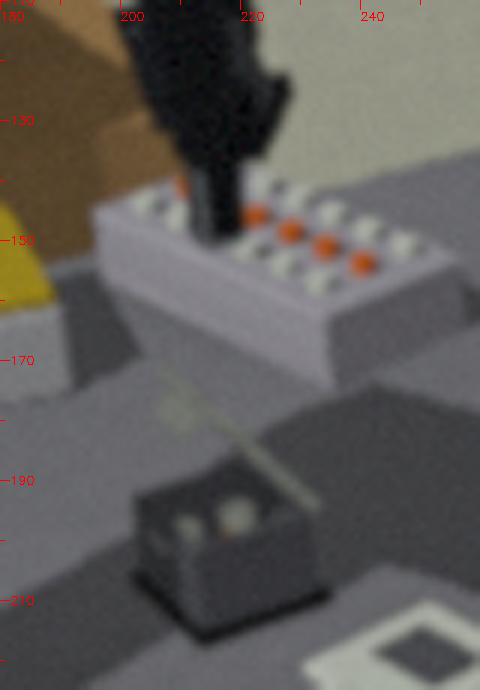

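```bash
python3 -m inch '[{"slide":[0,0,-20],"dr":[0,0,0],"hand":255},{"slide":[0,0,-40],"dr":[0,0,0],"hand":255},{"slide":[0,0,-56],"dr":[0,0,0],"hand":255},{"slide":[-1,0,-66],"dr":[0,0,0],"hand":255},{"slide":[-7,0,-72],"dr":[0,0,0],"hand":255},{"slide":[-14,0,-77],"dr":[0,0,0],"hand":255},{"slide":[-20,0,-82],"dr":[0,0,0],"hand":255},{"slide":[-26,0,-89],"dr":[0,0,0],"hand":255},{"slide":[-32,0,-96],"dr":[0,0,0],"hand":255},{"slide":[-32,0,-96],"dr":[0,0,0],"hand":255}]'
python3 - <<'E'
from h import *
from station import snapshot,readout
dd={n:snapshot(n) for n in('side','top')}
s=readout.sense(); print(s['tcp_pos'],s['force'])
pickle.dump(dd,open('s16.pkl','wb'))
crop(dd['side']['pixels'],180,130,80,95,7,'s16.png')
crop(dd['top']['pixels'],120,230,100,80,7,'t16.png')
E
```

```text
t: 30.35
tcp_pos: [0.4764, 0.3601, 0.0436]
tool_rot: [[-1.0, 0.003, -0.002], [0.003, 1.0, -0.001], [0.002, -0.001, -1.0]]
force: [0.9, 0.2, 0.1]
opening: -0.0002
[0.47755743 0.36036099 0.04458627] [-0.06340354 -0.73977143  0.27156973]
```

View pics/s16.png

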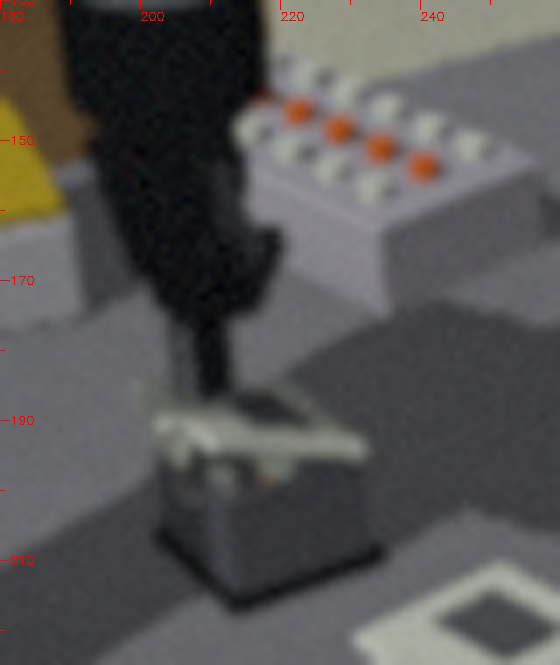

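View pics/t16.png

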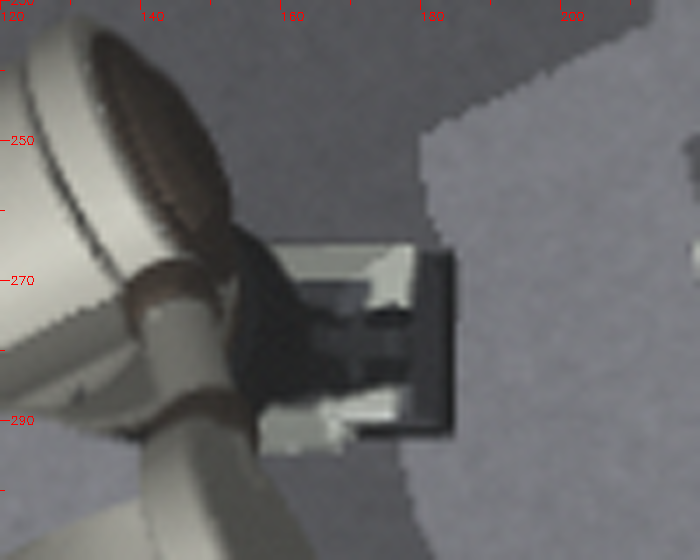

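```bash
python3 - <<'E'
from h import *
print(atz('top',(161.5,292),.075),atz('top',(168,292),.075),atz('top',(177,266),.05),proj('top',[[.454,.36,.075]]))
E
```

```text
[0.45582079 0.36469672 0.075     ] [0.45552541 0.34838545 0.075     ] [0.52359316 0.33419662 0.05      ] [[163.35190441 292.70275899]]
```

```bash
python3 -m inch '[{"slide":[-5,1,0],"dr":[0,0,0],"hand":255},{"slide":[-10,2,-3],"dr":[0,0,0],"hand":255},{"slide":[-15,3,-6],"dr":[0,0,0],"hand":255},{"slide":[-19,3,-10],"dr":[0,0,0],"hand":255},{"slide":[-19,3,-13],"dr":[0,0,0],"hand":255},{"slide":[-19,3,-16],"dr":[0,0,0],"hand":255},{"slide":[-19,3,-18],"dr":[0,0,0],"hand":255},{"slide":[-19,3,-19],"dr":[0,0,0],"hand":255},{"slide":[-19,3,-20],"dr":[0,0,0],"hand":255},{"slide":[-19,3,-20],"dr":[0,0,0],"hand":255}]'
```

```text
t: 31.7
tcp_pos: [0.4585, 0.3634, 0.0247]
tool_rot: [[-1.0, 0.004, -0.0], [0.004, 1.0, 0.0], [0.0, 0.0, -1.0]]
force: [-1.9, 0.7, 3.2]
opening: -0.0002
```

```bash
python3 - <<'E'
from h import *
from station import snapshot,readout
dd={n:snapshot(n) for n in('side','top')}
s=readout.sense(); print(s['tcp_pos'],s['force'])
crop(dd['side']['pixels'],180,130,80,95,7,'s17.png')
E
```

```text
[0.45846273 0.36341087 0.0247015 ] [-2.64670401e+00 -8.58310128e-04  2.76631620e+00]
```

View pics/s17.png

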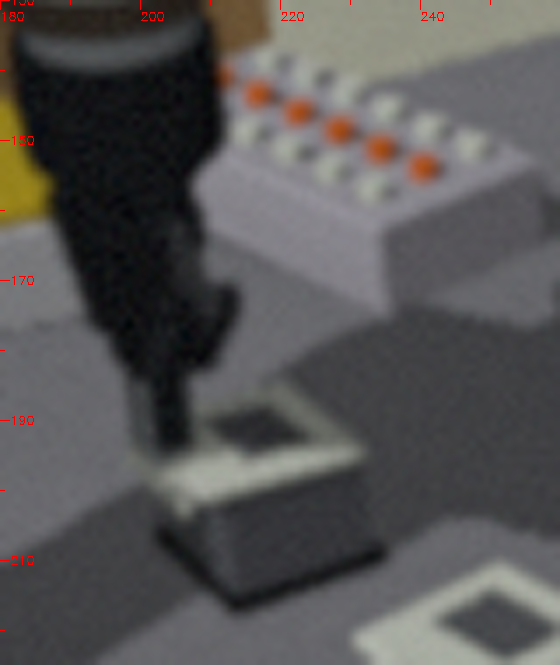

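```bash
python3 -m inch '[{"slide":[-1,0,-1],"dr":[0,0,0],"hand":255},{"slide":[-2,0,-1],"dr":[0,0,0],"hand":255},{"slide":[-2,0,-2],"dr":[0,0,0],"hand":255},{"slide":[-2,0,-2],"dr":[0,0,0],"hand":255},{"slide":[-2,0,-3],"dr":[0,0,0],"hand":255},{"slide":[-2,0,-3],"dr":[0,0,0],"hand":255},{"slide":[-2,0,-4],"dr":[0,0,0],"hand":255},{"slide":[-2,0,-4],"dr":[0,0,0],"hand":255},{"slide":[-2,0,-4],"dr":[0,0,0],"hand":255},{"slide":[-2,0,-4],"dr":[0,0,0],"hand":255}]'
```

```text
t: 33.05
tcp_pos: [0.4562, 0.3633, 0.0207]
tool_rot: [[-1.0, 0.003, -0.001], [0.003, 1.0, -0.0], [0.001, -0.0, -1.0]]
force: [-4.0, -1.3, 5.1]
opening: -0.0002
```

```bash
python3 -m inch '[{"slide":[0,0,-1],"dr":[0,0,0],"hand":255},{"slide":[0,0,-1],"dr":[0,0,0],"hand":255},{"slide":[0,0,-2],"dr":[0,0,0],"hand":255},{"slide":[0,0,-2],"dr":[0,0,0],"hand":255},{"slide":[0,0,-2],"dr":[0,0,0],"hand":255},{"slide":[0,0,-3],"dr":[0,0,0],"hand":255},{"slide":[0,0,-3],"dr":[0,0,0],"hand":255},{"slide":[0,0,-3],"dr":[0,0,0],"hand":255},{"slide":[0,0,-3],"dr":[0,0,0],"hand":255},{"slide":[0,0,-3],"dr":[0,0,0],"hand":255}]'
```

```text
t: 34.3
tcp_pos: [0.4562, 0.3637, 0.0202]
tool_rot: [[-1.0, 0.003, -0.001], [0.003, 1.0, -0.0], [0.001, -0.0, -1.0]]
force: [-10.8, -3.7, 22.1]
opening: 0.0005
```

```bash
python3 -m inch '[{"slide":[0,0,3],"dr":[0,0,0],"hand":255},{"slide":[0,0,20],"dr":[0,0,0],"hand":255},{"slide":[0,0,60],"dr":[0,0,0],"hand":255},{"slide":[0,0,110],"dr":[0,0,0],"hand":255},{"slide":[-20,10,160],"dr":[0,0,0],"hand":255},{"slide":[-60,40,180],"dr":[0,0,0],"hand":255},{"slide":[-100,70,180],"dr":[0,0,0],"hand":255},{"slide":[-140,110,180],"dr":[0,0,0],"hand":255},{"slide":[-180,140,180],"dr":[0,0,0],"hand":255},{"slide":[-180,140,180],"dr":[0,0,0],"hand":255}]'
python3 - <<'E'
from ov import *
from station import snapshot,readout
dd={n:snapshot(n) for n in('side','top')}
s=readout.sense(); print(s['tcp_pos'],s['force'])
pickle.dump(dd,open('s20.pkl','wb'))
W,A,B,D,T=[f[k] for k in 'WABDT']
it=[(W,(.09,.1,.06),0),(A,(.06,.064,.048),0),(B,(.06,.064,.048),0)]
cv2.imwrite('pics/fo.png',np.vstack([np.hstack([over('side',dd,[],190,170,140,135,2,''),over('side',dd,[],340,250,90,135,2,'')]),]))
crop(dd['side']['pixels'],190,165,140,140,5,'f1.png')
cv2.imwrite('pics/f2.png',np.vstack([over('top',dd,[],140,240,200,70,4,''),over('top',dd,[],340,150,200,160,4,'')[:,:800]])[:600])
crop(dd['side']['pixels'],330,190,120,220,2,'f3.png')
E
```

```text
t: 35.55
tcp_pos: [0.2741, 0.5051, 0.1983]
tool_rot: [[-1.0, -0.001, 0.0], [-0.001, 1.0, 0.001], [-0.0, 0.001, -1.0]]
force: [0.4, -0.2, -0.5]
opening: 0.0
[0.27669704 0.50348118 0.19806254] [ 0.55721606  0.38921072 -0.01339831]
```

View pics/f1.png

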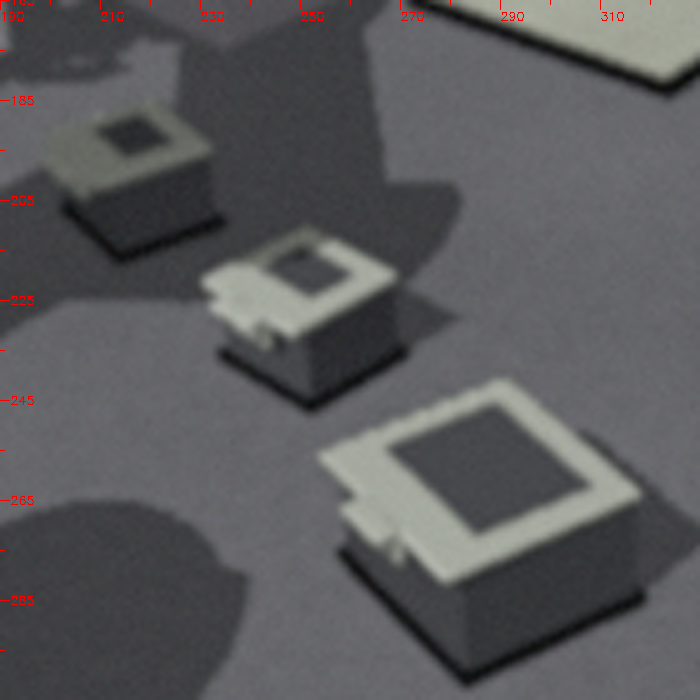

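View pics/f2.png

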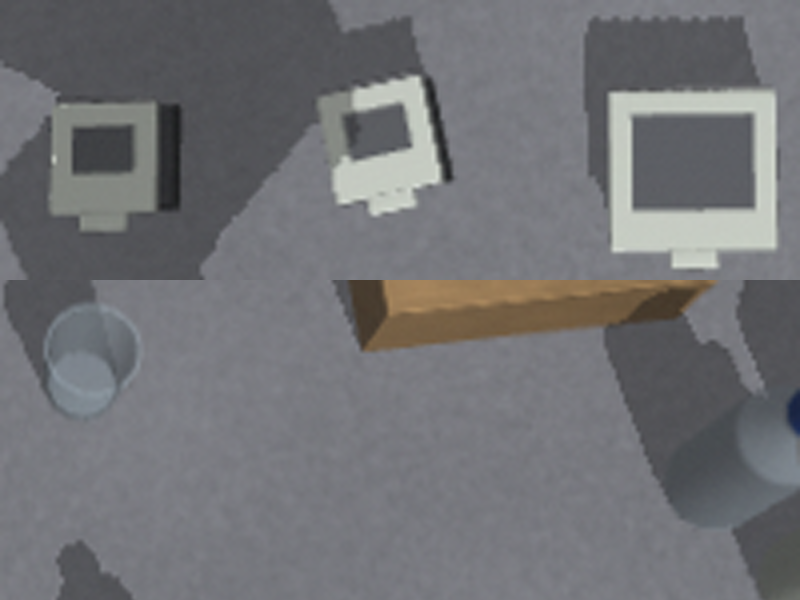

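View pics/f3.png

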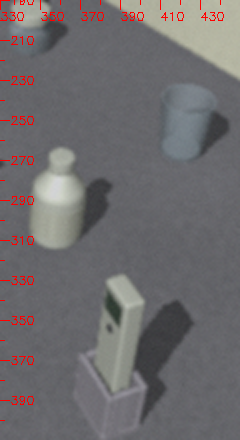

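```bash
python3 - <<'E'
from station import hand_in
print(hand_in())
E
```

```text
the job is handed in; nothing more can be done
None
```

The job is done and handed in at about 36 s of the 67 s allowed.

- **Tester:** I lifted it from its dock, lowered its black tip into the wide box in the gap between the two racks, held it there for about 1.1 s, and put it back. The tip was about 19 mm above the bench and touched nothing. The last picture shows it standing upright in the dock.
- **Wide cover:** I pushed it over from behind and pressed its tab. The force rose to 8 N, then dropped as it snapped. It then held firm at 17 N.
- **Small box cover:** I pressed it down by the tab to 22 N. It stopped at the flat height I had predicted from the wide box, to within 0.1 mm. I saw no clear drop in force for this one, so its snap is inferred from the force, that height and the pictures.
- **Last pictures:** All three covers look flat and shut. The bottle, jar, beaker and the other small box show no change, and the arm is clear of everything.

**Disagreement:** in the pictures the fingertips sat about 33 mm higher than the reported tool position. Contact on the wide cover also gave 33 mm. I planned all heights from the pictures and contact rather than the reading, and I did not find the cause.

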